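Turn round a print plate: towers off, scrap swept, magnet released

ROBOT

A 7-joint arm with a two-finger parallel gripper is mounted at the origin on the work surface. World frame = base frame: x ahead of the robot, y to its left, z up, the work surface at z = 0. Lengths are in m, angles in rad, forces in N, time in s.
With the tool pointing down it reaches from about 0.4 to 0.85 m from the base axis. Payload 10.4 kg.
Tool frame: the origin (TCP) lies between the finger pads; the fingertips stand tcp_to_tips ahead of it and the grasp point (between the pads) lies 8 mm behind it (tcp_to_tips is the distance from the TCP to the fingertips, in m); z points along the fingers, y is the line along which they close (so a half turn about z gives the same grasp; the last joint's range is limited). The gripper opens to 85 mm and grips with 20 to 120 N. Pads are 22 mm wide; open, the fingers measure 114 mm over their backs; the gripper's body (76 mm by 85 mm) begins 54 mm behind the grasp point. The pads swing forward as they close: fully open they stand 13 mm farther back than shut.
Start: joints at [1.159, 0.332, -0.065, 1.46, 0.022, 1.35, -0.088], TCP at [0.237, -0.578, 0.218] pointing down, gripper open.
Joint ranges: [-2.6, 2.6], [-0.5, 2.12], [-1.47, 1.34], [0.16, 2.42], [-1.27, 4.41], [0.06, 2.06], [-2.6, 2.6]. Speed limits (rad/s): [2.22, 2.22, 2.79, 2.79, 3.14, 3.14, 3.14].

INTERFACE

Orientations are given as a unit quaternion [x, y, z, w].
In Python, from workcell import * gives the robot as it stands.
- The arm moves only by the tool apply_moves, never from a script. Its argument "rows" is a list of rows, each an object of numbers: "x", "y", "z": the shift along the tool's x, y, z in mm; "ax", "ay", "az": the turn, a rotation vector about the tool's x, y, z in degrees; "gripper": the closure, from 0 (fully open) to 1 (shut). A call has 1 to 5 rows; each row shifts and turns the commanded pose from where the row before left it, along the tool's axes as they then stand; what a row does not reach is not made up. A row lasts 1/12 s, in which the tool goes at most 41.7 mm and 7.16 degrees, less where a joint would pass 70% of its speed; a pose out of reach is approached as far as the arm can. A call with a gripper value outside its range is refused whole. The fingers move at their own pace and stop on an object; "newtons" is the grip in N (left out, the last holds). Time passes only in rows, so rows that do not move let the fingers close. It gives the time, the measured TCP pose, the force, the opening and the grip force at its end, in the units of the state.
- get_obs(): the state, without advancing time (a new reading comes with each control period).
- camera(name): name is "scene" or "top" or "wrist"; returns a dict with "color" (420x560x3 uint8, red, green, blue), "fov_y" (degrees; the focal length in pixels is half the picture's height over the tangent of half this angle, whatever the lens; pixels are square), "cx", "cy" (the principal point, pixels), "rvec" (rotation vector, rad) and "tvec" (3), from world to camera coordinates, as OpenCV has them. Camera axes: x right, y down, z forward; pixel columns grow to the right and rows downward; lengths in m; the calibration is good to about 2 mm. A picture is of the moment at which its call begins. There is no depth.
- hand_in(): hands the job in; it is judged then, once.
The state is a dict: "clock": time; "joint_pos": joint angles; "joint_velocities": joint speeds; "tau": joint torques, N m; "position": TCP position; "ee_rot": TCP orientation; "ft_force": force on the tool from outside, world axes, zero at the start; "torque": the same for the moment, N m; "grip_width": opening from 0.0 (shut) to 1.0 (fully open); "grasp_force": force on a finger pad.
Only numpy, scipy, OpenCV 4.12 (cv2) and the standard library are available. Lean on these libraries where they do the work, as an engineer would, in place of code of your own. Each camera call takes 0.05 s, during which the arm holds its last target. There are 200 camera calls.

TASK

Clear the build plate for its next print: lock it first by throwing the magnet lever all the way over to the green mark, then stand every gold calibration tower upright on the narrow sample rail, and after that take the brush and sweep all the support scrap off the plate into the blue bin, never touching the sharp scrap with the gripper itself. Stand the brush back upright in the middle of its stand, and only then throw the lever all the way back to the red mark to release the plate. Leave the trophy, spool, bottle and scraper where they are.

Things in the scene. Friction and masses are not known exactly. Their poses are not given: they have to be found in the camera images.
- plate_top (a point): Plate clearing station, a bench fixture: a 256 x 256 mm dark steel printer build plate lies on a grey switchable magnet base. Point: centre of the plate's upper face, 70 mm above the table. z up; y points to the scrap-bin edge; x runs along that edge. Aluminium rails (7 mm thick, 16 mm higher than the plate) run along its x = -130 and x = +130 mm sides (inner faces); the y = +128 mm edge is open and drops into the bin; the y = -128 mm edge is open and drops to the table.
- bin_floor (a point): Open blue scrap bin of the station, fixed below the plate's +y edge. Point: centre of its inner floor, 184 mm in +y from the plate centre and 65 mm below the plate's face. Inside 260 mm (x) by 105 mm (y); the plate edge overlooks it, its outer wall stands 20 mm higher than the plate. Same axes as the plate.
- magnet_lever (a joint): Magnet lever at the middle of the station's -y side, swinging along the plate's x; hinge along the plate's y, 37 mm above the table, 155 mm in -y from the plate centre. 0 = on, leaning 0.5 rad from vertical to -x, over the green mark (end stop); 1.0 = released, 0.5 rad to +x, over the red mark (end stop). Starts at 0.85 to 1.0; stays where left; about 1.5 N at the ball moves it.
- lever_ball (a point): Centre of the lever's black ball (26 mm across, on a 10 mm steel rod), 100 mm from the hinge. Moves with the lever; 125 mm above the table at both ends of travel, 137 mm at mid travel.
- rail_top (a point): Sample rail: a narrow plywood shelf, 250 mm long (x) by 50 mm deep (y), on two posts. Point: centre of its upper face, 110 mm above the table. x along the shelf, z up.
- stand_top (a point): Brush stand: a narrow raised aluminium ledge, 150 mm long (x) by 56 mm deep (y). Point: centre of its upper face, 40 mm above the table. x along the ledge, z up.
- brush_center (a point): Block brush standing on its bristles on the stand at the start, 108 mm tall. Point: its centre, 54 mm above the bristle ends. x along the brush, z up. From below: stiff black bristles 110 (x) x 36 (y) x 46 mm; wooden block 116 x 40 mm up to 63 mm; upright wooden handle 90 (x) x 24 (y) mm from 63 mm to 108 mm. 0.13 to 0.21 kg. Take it by the handle, across y.
- tower0_center (a point): Finished gold calibration tower (one of 2 or 3), standing on the plate: foot 44 x 44 x 5 mm, column 32 x 32 mm, 100 mm tall, 70 g. Point: its centre, 50 mm above its underside. z up, x and y square to the column.
- tower1_center (a point): Finished gold calibration tower (one of 2 or 3), standing on the plate: foot 44 x 44 x 5 mm, column 32 x 32 mm, 100 mm tall, 70 g. Point: its centre, 50 mm above its underside. z up, x and y square to the column.
- tower2_center (a point): Finished gold calibration tower (one of 2 or 3), standing on the plate: foot 44 x 44 x 5 mm, column 32 x 32 mm, 100 mm tall, 70 g. Point: its centre, 50 mm above its underside. z up, x and y square to the column.
- scrap0_center (a point): Piece of broken support scrap (one of 4 or 5), white, grey or orange, lying on the plate: 60 x 34 x 16 mm with a 30 x 24 mm stub on top, 28 mm tall in all, 20 to 42 g. Point: its middle, 14 mm above its underside. x along its length.
- scrap1_center (a point): Piece of broken support scrap (one of 4 or 5), white, grey or orange, lying on the plate: 60 x 34 x 16 mm with a 30 x 24 mm stub on top, 28 mm tall in all, 20 to 42 g. Point: its middle, 14 mm above its underside. x along its length.
- scrap2_center (a point): Piece of broken support scrap (one of 4 or 5), white, grey or orange, lying on the plate: 60 x 34 x 16 mm with a 30 x 24 mm stub on top, 28 mm tall in all, 20 to 42 g. Point: its middle, 14 mm above its underside. x along its length.
- scrap3_center (a point): Piece of broken support scrap (one of 4 or 5), white, grey or orange, lying on the plate: 60 x 34 x 16 mm with a 30 x 24 mm stub on top, 28 mm tall in all, 20 to 42 g. Point: its middle, 14 mm above its underside. x along its length.
- scrap4_center (a point): Piece of broken support scrap (one of 4 or 5), white, grey or orange, lying on the plate: 60 x 34 x 16 mm with a 30 x 24 mm stub on top, 28 mm tall in all, 20 to 42 g. Point: its middle, 14 mm above its underside. x along its length.
- trophy: Bystander: gold trophy print on a 84 x 84 mm pedestal, 178 mm tall. Origin: on its underside. Leave it alone.
- spool: Bystander: small filament spool lying flat, 120 mm across, 52 mm tall. Origin: on its underside. Leave it alone.
- cleaner: Bystander: white cleaner bottle with a blue cap, 56 mm across, 150 mm tall. Origin: on its underside. Leave it alone.
- scraper: Bystander: scraper with a red handle lying on the table, 190 mm long, 20 mm tall. Origin: on its underside. Leave it alone.

How it is judged:
On the way, in this order (a step that is already met when the one before it is completed fails the run):
1. the magnet lever is thrown to on (value of joint magnet_lever below 0.15 rad), for 0.2 s.
2. all towers stand upright on the sample rail, released (x of tower0_center in the frame of rail_top between -0.115 and 0.115 m and y of tower0_center in the frame of rail_top between -0.02 and 0.02 m and z of tower0_center in the frame of rail_top between 0.04 and 0.06 m and angle between each of tower0_center, tower1_center, tower2_center's own z axis and vertical below 0.1 rad and contact force between the fingers and tower0 below 0.1 N and x of tower1_center in the frame of rail_top between -0.115 and 0.115 m and y of tower1_center in the frame of rail_top between -0.02 and 0.02 m and z of tower1_center in the frame of rail_top between 0.04 and 0.06 m and contact force between the fingers and tower1 below 0.1 N and x of tower2_center in the frame of rail_top between -0.115 and 0.115 m and y of tower2_center in the frame of rail_top between -0.02 and 0.02 m and z of tower2_center in the frame of rail_top between 0.04 and 0.06 m and contact force between the fingers and tower2 below 0.1 N), for 0.2 s.
3. all scrap is in the bin (x of scrap0_center in the frame of plate_top between -0.135 and 0.135 m and y of scrap0_center in the frame of plate_top between 0.126 and 0.245 m and z of scrap0_center in the frame of plate_top between -0.075 and 0.004 m and x of scrap1_center in the frame of plate_top between -0.135 and 0.135 m and y of scrap1_center in the frame of plate_top between 0.126 and 0.245 m and z of scrap1_center in the frame of plate_top between -0.075 and 0.004 m and x of scrap2_center in the frame of plate_top between -0.135 and 0.135 m and y of scrap2_center in the frame of plate_top between 0.126 and 0.245 m and z of scrap2_center in the frame of plate_top between -0.075 and 0.004 m and x of scrap3_center in the frame of plate_top between -0.135 and 0.135 m and y of scrap3_center in the frame of plate_top between 0.126 and 0.245 m and z of scrap3_center in the frame of plate_top between -0.075 and 0.004 m and x of scrap4_center in the frame of plate_top between -0.135 and 0.135 m and y of scrap4_center in the frame of plate_top between 0.126 and 0.245 m and z of scrap4_center in the frame of plate_top between -0.075 and 0.004 m), for 0.2 s.
4. the brush stands upright on its stand, released (x of brush_center in the frame of stand_top between -0.035 and 0.035 m and y of brush_center in the frame of stand_top between -0.022 and 0.022 m and z of brush_center in the frame of stand_top between 0.046 and 0.062 m and angle between brush_center's own z axis and vertical below 0.1 rad and contact force between the fingers and brush below 0.1 N), for 0.2 s.
5. the magnet lever is thrown back to released (value of joint magnet_lever above 0.85 rad), for 0.2 s.
At the end, for the whole second after the job is handed in: Towers on the rail (tilt under 0.1 rad, centre within 20 mm across and 115 mm along it); scrap in the bin, middles at most 4 mm above plate level; brush on its stand (tilt under 0.1 rad, within 22 mm across, 35 mm along); lever past 0.85 of 1.0 rad; all released (all of step 2 and all of step 3 and all of step 4 and value of joint magnet_lever above 0.85 rad); the robot touches nothing.
It fails at once if the gripper touches scrap (contact force between the fingers and scrap0 above 1 N or contact force between the fingers and scrap1 above 1 N or contact force between the fingers and scrap2 above 1 N or contact force between the fingers and scrap3 above 1 N or contact force between the fingers and scrap4 above 1 N).
It fails at once if a bystander is moved more than 30 mm (distance of any of trophy, spool, cleaner, scraper from where it was at the start of the episode above 0.03 m).
Of tower0, tower1, tower2 only 2 to 3 are there at a start; the rules pass over those that are not, and their reading is None.
Of scrap0, scrap1, scrap2, scrap3, scrap4 only 4 to 5 are there at a start; the rules pass over those that are not, and their reading is None.
At some moment in a run one of scrap0, scrap1, scrap2, scrap3, scrap4 may be knocked a few centimetres aside while the robot is not near it.
It also fails if it takes over 208 s, if anything falls off the work surface, if the arm or the gripper's body presses on something with over 40 N, if the wrist force passes 120 N, or if a joint passes its speed limit or range.

## Working session

There is one attempt and no reset: what is moved stays moved. The work goes in short steps, Python scripts to look and compute and a tool call to move; the robot and the scene stay as the last step left them, time stands still between calls to the robot, and variables do not carry over. Pictures are saved under pics/ and viewed, at most 18 in all, crops included, and the job is handed in when it is done.

Besides the shell and the picture viewer there is one more tool, called after ">>>" as name(argument=value, ...) on one line, values as JSON. apply_moves: Moves the arm, as the interface text tells. Its arguments: {"type":"object","properties":{"rows":{"type":"array","items":{"type":"object","properties":{"x":{"type":"number"},"y":{"type":"number"},"z":{"type":"number"},"ax":{"type":"number"},"ay":{"type":"number"},"az":{"type":"number"},"gripper":{"type":"number"}}}},"newtons":{"type":"number"}},"required":["rows"]}

```bash
ls; mkdir -p pics; python3 - <<'E'
from workcell import *
import cv2
print(get_obs())
for n in("scene","top"):
    c=camera(n); cv2.imwrite(f"pics/{n}0.png",cv2.resize(c["color"][:,:,::-1],(784,588),interpolation=cv2.INTER_CUBIC))
    print(n,{k:v for k,v in c.items() if k!="color"})
E
```

```text
pics
{'clock': 0.0, 'joint_pos': array([ 1.15937323,  0.33286659, -0.06472255,  1.46096398,  0.02161283,
        1.34986747, -0.08852255]), 'joint_velocities': array([ 0.00074768,  0.00059345, -0.00120071,  0.00098277,  0.00076385,
       -0.00057214, -0.00030997]), 'tau': array([ 7.08044845e-04, -6.25436068e+01,  4.93013661e-02, -3.91613567e+01,
        1.62212388e-02,  9.89736349e-03, -1.48094239e-05]), 'position': array([ 0.23679074, -0.57798149,  0.21690847]), 'ee_rot': array([ 9.81159052e-01,  1.93200462e-01, -1.70450989e-04, -6.83673324e-04]), 'ft_force': array([-0.15398692,  0.21662381,  0.20093586]), 'torque': array([ 0.02599474,  0.04250558, -0.01729637]), 'grasp_force': 0.0, 'grip_width': 0.9989721274185471}
scene {'fov_y': 44.35970704661699, 'cx': 281.5779561128448, 'cy': 201.17248249864468, 'rvec': array([ 0.72130426,  2.41061143, -1.35272669]), 'tvec': array([ 0.44672553, -0.07351789,  1.7593398 ])}
top {'fov_y': 44.092097370362644, 'cx': 275.16811228613403, 'cy': 211.2233198317629, 'rvec': array([ 2.0892231 , -2.13912761,  0.16951191]), 'tvec': array([0.06158842, 0.53621243, 1.26183204])}
```

View pics/top0.png

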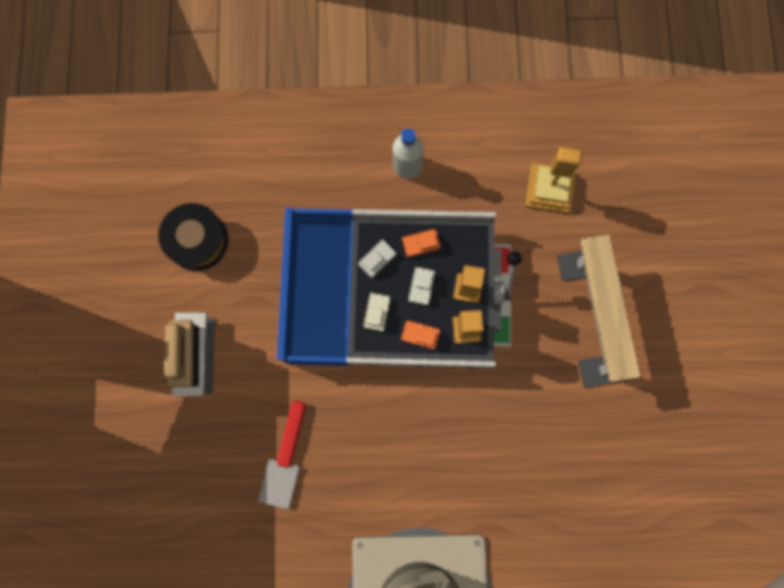

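View pics/scene0.png

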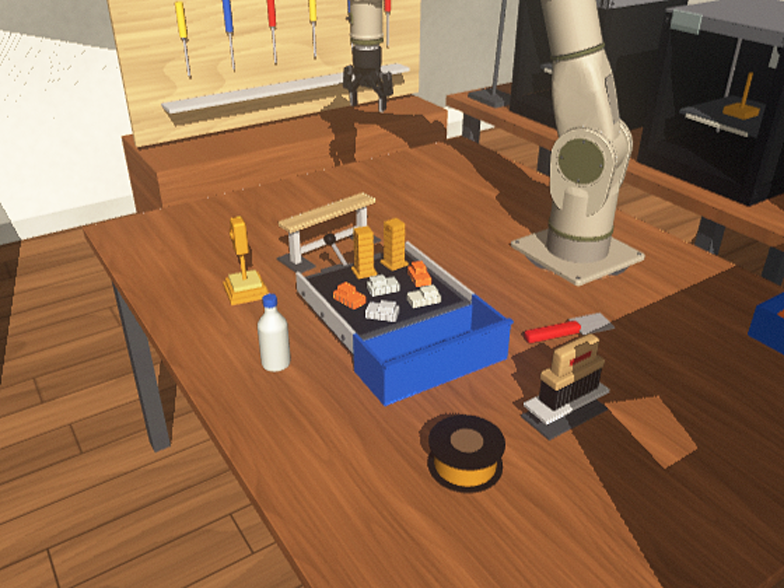

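The top view shows image up as world +x and left as +y, so the plate axes nearly match world. In 784-px coordinates there are two towers (470,283 and 468,327), five scraps, the lever ball at (514,258), the rail around (610,308), and the brush at (182,352).

```bash
cat > h.py <<'E'
from workcell import *
import numpy as np, cv2
from scipy.spatial.transform import Rotation as R
def K(c):
    f=210/np.tan(np.radians(c["fov_y"]/2)); return np.array([[f,0,c["cx"]],[0,f,c["cy"]],[0,0,1]])
def unp(c,px,z):
    px=np.atleast_2d(px).astype(float); Rm=R.from_rotvec(c["rvec"]).as_matrix(); o=-Rm.T@c["tvec"]
    d=np.c_[px,np.ones(len(px))]@np.linalg.inv(K(c)).T@Rm
    return o+d*((z-o[2])/d[:,2])[:,None]
def prj(c,P):
    return cv2.projectPoints(np.atleast_2d(P).astype(float),c["rvec"],c["tvec"],K(c),None)[0][:,0]
def st():
    o=get_obs(); r=R.from_quat(o["ee_rot"]); 
    print("t%.2f"%o["clock"],"p",(o["position"]*1e3).round(1),"rv",np.degrees(r.as_rotvec()).round(1),"x",r.as_matrix()[:,0].round(3),"z",r.as_matrix()[:,2].round(3),"f",o["ft_force"].round(1),"w%.3f g%.1f"%(o["grip_width"],o["grasp_force"])); return o
E
python3 - <<'E'
from h import *
c=camera("top")
s=1.4
for n,z,p in [("railsL up end",.086,(495,213)),("rail up bin",.086,(352,213)),("low end",.086,(495,364)),("low bin",.086,(352,360)),("binU",.09,(287,209)),("binL",.09,(279,360)),
 ("ball",.125,(514,258)),("rail c1",.11,(582,238)),("c2",.11,(609,236)),("c3",.11,(638,377)),("c4",.11,(611,381)),
 ("brush h1",.148,(168,322)),("bh2",.148,(168,378)),("bh3",.148,(190,322)),("st1",.04,(174,314)),("st2",.04,(206,314)),("st3",.04,(206,393)),("st4",.04,(173,393)),
 ("t0",.17,(474,276)),("t1",.17,(471,320)),("base",0.0,(419,590))]:
    print(n,unp(c,np.array(p)/s,z)[0].round(3))
im=c["color"]; hsv=cv2.cvtColor(im,cv2.COLOR_RGB2HSV)
for p in [(435,242),(420,335),(377,260),(423,286),(377,313),(474,276),(462,293),(400,350),(320,290)]: print(p,hsv[int(p[1]/s),int(p[0]/s)])
big=cv2.resize(im[130:290,100:480,::-1],(798,336),interpolation=cv2.INTER_CUBIC)
cv2.imwrite("pics/c1.png",cv2.resize(im[140:275,185:385,::-1],(800,540),interpolation=cv2.INTER_CUBIC))
E
```

```text
railsL up end [ 0.676 -0.151  0.086]
rail up bin [0.684 0.105 0.086]
low end [ 0.406 -0.138  0.086]
low bin [0.419 0.108 0.086]
binU [0.693 0.221 0.09 ]
binL [0.422 0.234 0.09 ]
ball [ 0.583 -0.174  0.125]
rail c1 [ 0.619 -0.296  0.11 ]
c2 [ 0.622 -0.343  0.11 ]
c3 [ 0.377 -0.372  0.11 ]
c4 [ 0.371 -0.327  0.11 ]
brush h1 [0.484 0.411 0.148]
bh2 [0.391 0.408 0.148]
bh3 [0.483 0.374 0.148]
st1 [0.515 0.436 0.04 ]
st2 [0.514 0.377 0.04 ]
st3 [0.371 0.373 0.04 ]
st4 [0.372 0.433 0.04 ]
t0 [ 0.544 -0.1    0.17 ]
t1 [ 0.471 -0.092  0.17 ]
base [0.023 0.002 0.   ]
(435, 242) [ 10 186 219]
(420, 335) [ 10 183 229]
(377, 260) [ 23  21 193]
(423, 286) [ 27  28 183]
(377, 313) [ 24  42 215]
(474, 276) [ 18 171 203]
(462, 293) [ 18 180  92]
(400, 350) [120  28  46]
(320, 290) [109 183  99]
```

View pics/c1.png

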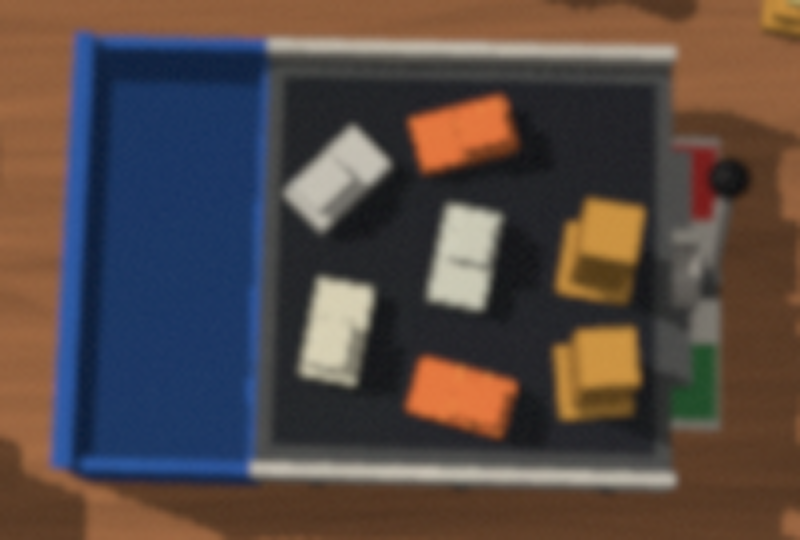

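The crop shows the plate, its two white rails and five scraps. The tower tops are at about (614,230) and (607,357), the ball at (730,178), and the lever is over red. Next I'll fit poses.

```bash
python3 - <<'E'
from h import *
import workcell
print({k:v for k,v in vars(workcell).items() if not k.startswith("_") and not callable(v) and k not in("np",)})
from scipy.optimize import least_squares
c=camera("top"); cr=lambda p:(np.array(p)+.5)/4-.5+[185,140]
def rig(L,W):
    f=lambda v:(W[:,:2]-(v[:2]+L@np.array([[np.cos(v[2]),np.sin(v[2])],[-np.sin(v[2]),np.cos(v[2])]]))).ravel()
    r=least_squares(f,[*W[:,:2].mean(0),0]); return r.x,r.fun.reshape(-1,2)*1e3
a=unp(c,[cr(p) for p in [(676,53),(267,47),(676,480),(254,467)]],.086)
x,e=rig(np.array([[.1335,-.128],[.1335,.128],[-.1335,-.128],[-.1335,.128]]),a); print("plate",x.round(4),e.round(1).tolist())
b=unp(c,[cr((730,178))],.126)[0]; print("ball",b)
T=lambda w:np.array([[np.cos(x[2]),np.sin(x[2])],[-np.sin(x[2]),np.cos(x[2])]])@(w[:2]-x[:2])*1e3
print("ball local",T(b).round(1))
for q in([(590,198),(646,206),(638,262),(582,254)],[(576,328),(637,325),(641,385),(578,388)]):
    w=unp(c,[cr(p) for p in q],.17)[:,:2]; r=cv2.minAreaRect((w*1e3).astype(np.float32)); print("tower",w.mean(0).round(4),r,"loc",T(w.mean(0)).round(1))
im=c["color"]; hsv=cv2.cvtColor(im,cv2.COLOR_RGB2HSV).astype(int)
m=((hsv[...,2]>130)&((hsv[...,1]<75)|(hsv[...,0]<13))).astype(np.uint8); m[:152]=0;m[256:]=0;m[:,:254]=0;m[:,318:]=0
n,l,s,cc=cv2.connectedComponentsWithStats(m)
for i in range(1,n):
    if s[i,4]>30: print("scrap",s[i,4],cc[i].round(1),T(unp(c,cc[i],.09)[0]).round(0))
s=lambda ps:np.array(ps)/1.4
r=unp(c,s([(582,238),(609,236),(638,377),(611,381)]),.11)
print("rail",rig(np.array([[.125,.025],[.125,-.025],[-.125,-.025],[-.125,.025]]),r))
r=unp(c,s([(174,314),(206,314),(206,393),(173,393)]),.04)
print("stand",rig(np.array([[.075,.028],[.075,-.028],[-.075,-.028],[-.075,.028]]),r))
print("trophy",unp(c,s([(551,190)]),.03),"base",x, "lever start",x[:2])
C,S=np.cos(x[2]),np.sin(x[2])
for n,p in [("plus",(.087,-.157)),("end",(-.026,-.157)),("minus",(-.087,-.157))]: print(n,x[0]+C*p[0]-S*p[1],x[1]+S*p[0]+C*p[1])
E
```

```text
{'tcp_to_tips': 0.011}
plate [ 0.5471 -0.0172 -0.0475] [[-0.2, 0.1], [-1.0, 0.4], [-0.3, 0.4], [1.4, -1.0]]
ball [ 0.58360796 -0.17421343  0.126     ]
ball local [  43.9 -155.1]
tower [ 0.5444 -0.0991] ((544.4188842773438, -99.18427276611328), (32.43886947631836, 33.509464263916016), 79.74234008789062) loc [  1.2 -82. ]
tower [ 0.4711 -0.0926] ((471.1011962890625, -92.32862854003906), (34.49827575683594, 35.79135513305664), 1.335703730583191) loc [-72.3 -78.9]
scrap 98 [290.7 152.3] [131.  29.]
scrap 328 [299.6 172.5] [79.  6.]
scrap 288 [268.5 183.4] [50. 83.]
scrap 331 [300.4 203.7] [-0.  3.]
scrap 334 [268.3 221.8] [-47.  80.]
scrap 360 [299.6 238.4] [-86.   3.]
rail (array([ 0.49738669, -0.33465985,  0.12026018]), array([[ 0.89621288, -1.38695238],
       [-2.83609935,  1.47672529],
       [ 0.7820485 ,  2.10705952],
       [ 1.15783797, -2.19683243]]))
stand (array([0.44311028, 0.40474887, 0.01575019]), array([[-2.18454339,  1.80722276],
       [-4.55845809, -1.03698607],
       [ 2.26061515, -2.12338113],
       [ 4.48238632,  1.35314443]]))
trophy [[ 0.73469109 -0.26568307  0.03      ]] base [ 0.54709211 -0.01720485 -0.04749299] lever start [ 0.54709211 -0.01720485]
plus 0.6265404155396163 -0.17815815452477474
end 0.5136678321141641 -0.17279346339998855
minus 0.4527366145128139 -0.16989747969545796
```

>>> apply_moves(rows=[{"az": 6.25,"gripper": 1},{"az": 6.25,"gripper": 1},{"az": 6.25,"gripper": 1},{"az": 6.25,"gripper": 1},{"x": 26.6,"y": -29.9,"gripper": 1}])

```text
invalid input at $.rows[0]: expected keys x, y, z, ax, ay, az, gripper
```

>>> apply_moves(rows=[{"x": 26.6,"y": -29.9,"gripper": 1},{"x": 26.6,"y": -29.9,"gripper": 1},{"x": 26.6,"y": -29.9,"gripper": 1},{"x": 26.6,"y": -29.9,"gripper": 1},{"x": 26.6,"y": -29.9,"gripper": 1}])

```text
invalid input at $.rows[0]: expected keys x, y, z, ax, ay, az, gripper
```

>>> apply_moves(rows=[{"x": 26.6,"y": -29.9,"gripper": 1},{"x": 26.6,"y": -29.9,"gripper": 1},{"x": 26.6,"y": -29.9,"gripper": 1},{"x": 26.6,"y": -29.9,"gripper": 1},{"gripper": 1}])

```text
invalid input at $.rows[0]: expected keys x, y, z, ax, ay, az, gripper
```

>>> apply_moves(rows=[{"x": 0,"y": 0,"z": 0,"ax": 0,"ay": 0,"az": 6.25,"gripper": 1},{"x": 0,"y": 0,"z": 0,"ax": 0,"ay": 0,"az": 6.25,"gripper": 1},{"x": 0,"y": 0,"z": 0,"ax": 0,"ay": 0,"az": 6.25,"gripper": 1},{"x": 0,"y": 0,"z": 0,"ax": 0,"ay": 0,"az": 6.25,"gripper": 1},{"x": 26.6,"y": -29.9,"z": 0,"ax": 0,"ay": 0,"az": 0,"gripper": 1}])

```text
clock: 0.62
position: [0.2579, -0.5542, 0.2171]
ee_rot: [0.999, -0.033, -0.002, 0.001]
ft_force: [0.3, -1.0, 0.1]
grip_width: 0.298
grasp_force: 0.0
```

>>> apply_moves(rows=[{"x": 26.6,"y": -29.9,"z": 0,"ax": 0,"ay": 0,"az": 0,"gripper": 1},{"x": 26.6,"y": -29.9,"z": 0,"ax": 0,"ay": 0,"az": 0,"gripper": 1},{"x": 26.6,"y": -29.9,"z": 0,"ax": 0,"ay": 0,"az": 0,"gripper": 1},{"x": 26.6,"y": -29.9,"z": 0,"ax": 0,"ay": 0,"az": 0,"gripper": 1},{"x": 26.6,"y": -29.9,"z": 0,"ax": 0,"ay": 0,"az": 0,"gripper": 1}])

```text
clock: 1.03
position: [0.4059, -0.4051, 0.2178]
ee_rot: [1.0, -0.024, 0.0, 0.0]
ft_force: [0.0, -1.6, 0.6]
grip_width: 0.001
grasp_force: 0.0
```

>>> apply_moves(rows=[{"x": 26.6,"y": -29.9,"z": 0,"ax": 0,"ay": 0,"az": 0,"gripper": 1},{"x": 26.6,"y": -29.9,"z": 0,"ax": 0,"ay": 0,"az": 0,"gripper": 1},{"x": 26.6,"y": -29.9,"z": 0,"ax": 0,"ay": 0,"az": 0,"gripper": 1},{"x": 26.6,"y": -29.9,"z": 0,"ax": 0,"ay": 0,"az": 0,"gripper": 1},{"x": 0,"y": 0,"z": 0,"ax": 0,"ay": 0,"az": 0,"gripper": 1}])

```text
clock: 1.45
position: [0.5224, -0.2836, 0.2175]
ee_rot: [1.0, -0.018, 0.001, -0.002]
ft_force: [0.3, 2.1, 0.4]
grip_width: 0.002
grasp_force: 0.0
```

>>> apply_moves(rows=[{"x": 26.6,"y": -29.9,"z": 0,"ax": 0,"ay": 0,"az": 0,"gripper": 1},{"x": 26.6,"y": -29.9,"z": 0,"ax": 0,"ay": 0,"az": 0,"gripper": 1},{"x": 26.6,"y": -29.9,"z": 0,"ax": 0,"ay": 0,"az": 0,"gripper": 1},{"x": 24,"y": -25,"z": 0,"ax": 0,"ay": 0,"az": 0,"gripper": 1},{"x": 0,"y": 0,"z": 0,"ax": 0,"ay": 0,"az": 0,"gripper": 1}])

```text
clock: 1.87
position: [0.6297, -0.1744, 0.2168]
ee_rot: [1.0, -0.019, 0.0, -0.002]
ft_force: [0.6, 0.9, -0.2]
grip_width: 0.001
grasp_force: 0.0
```

```bash
cat >> h.py <<'E'
PL=np.array([.5471,-.0172,-.0475])
def loc(w,f=PL):
    C,S=np.cos(f[2]),np.sin(f[2]); d=np.asarray(w)[:2]-f[:2]; return np.array([C*d[0]+S*d[1],-S*d[0]+C*d[1]])*1e3
def wld(l,f=PL):
    C,S=np.cos(f[2]),np.sin(f[2]); return f[:2]+np.array([C*l[0]-S*l[1],S*l[0]+C*l[1]])/1e3
def go(w,z=None,yaw=None):
    """shift needed in tool axes (mm), az (deg)"""
    o=get_obs(); r=R.from_quat(o["ee_rot"]).as_matrix(); p=o["position"]
    d=np.array([w[0],w[1],p[2] if z is None else z])-p
    y=np.degrees(np.arctan2(r[1,0],r[0,0])); print("tool shift",(r.T@d*1e3).round(1),"yaw",y.round(2),"az",None if yaw is None else round(y-yaw,2))
E
python3 - <<'E'
from h import *
o=st(); print("loc",loc(o["position"])); go(wld((88,-157)),.126)
c=camera("wrist"); cv2.imwrite("pics/w1.png",c["color"][:,:,::-1]); print({k:v for k,v in c.items() if k!="color"})
E
```

```text
t1.87 p [ 629.7 -174.4  216.8] rv [-1.797e+02  3.400e+00 -1.000e-01] x [ 0.999 -0.038  0.001] z [ 0.001  0.005 -1.   ] f [ 0.6  0.9 -0.2] w0.001 g0.0
loc [  89.99466981 -153.13818258]
tool shift [-2.1  4.3 90.8] yaw -2.19 az None
{'fov_y': 64.47174714236851, 'cx': 277.2333463129433, 'cy': 215.23408622525136, 'rvec': array([-2.03944719,  2.11658041,  0.29624983]), 'tvec': array([-0.15024715,  0.5767622 ,  0.54991266])}
```

View pics/w1.png

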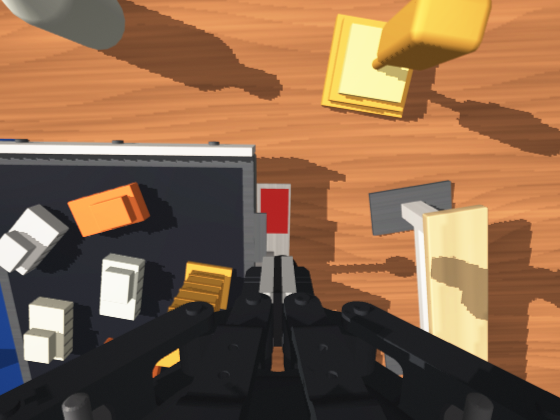

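>>> apply_moves(rows=[{"x": -2,"y": 4,"z": 32,"ax": 0,"ay": 0,"az": 0,"gripper": 1},{"x": 0,"y": 0,"z": 32,"ax": 0,"ay": 0,"az": 0,"gripper": 1},{"x": 0,"y": 0,"z": 30,"ax": 0,"ay": 0,"az": 0,"gripper": 1},{"x": 0,"y": 0,"z": 0,"ax": 0,"ay": 0,"az": 0,"gripper": 1}])

```text
clock: 2.25
position: [0.6195, -0.1872, 0.1171]
ee_rot: [1.0, -0.024, -0.005, -0.001]
ft_force: [-1.4, 0.0, -1.0]
grip_width: -0.001
grasp_force: 0.0
```

>>> apply_moves(rows=[{"x": -22,"y": 0,"z": 0,"ax": 0,"ay": 0,"az": 0,"gripper": 1},{"x": -24,"y": 0,"z": 0,"ax": 0,"ay": 0,"az": 0,"gripper": 1},{"x": -24,"y": 0,"z": 0,"ax": 0,"ay": 0,"az": 0,"gripper": 1},{"x": -24,"y": 0,"z": 0,"ax": 0,"ay": 0,"az": 0,"gripper": 1},{"x": -16,"y": 0,"z": 0,"ax": 0,"ay": 0,"az": 0,"gripper": 1}])

```text
clock: 2.67
position: [0.5145, -0.1831, 0.1281]
ee_rot: [1.0, -0.024, 0.003, 0.002]
ft_force: [1.0, -0.2, -0.6]
grip_width: -0.0
grasp_force: 0.6
```

>>> apply_moves(rows=[{"x": -5,"y": 0,"z": 0,"ax": 0,"ay": 0,"az": 0,"gripper": 1},{"x": 0,"y": 0,"z": 0,"ax": 0,"ay": 0,"az": 0,"gripper": 1},{"x": 0,"y": 0,"z": 0,"ax": 0,"ay": 0,"az": 0,"gripper": 1}])

```text
clock: 2.92
position: [0.5095, -0.1822, 0.125]
ee_rot: [1.0, -0.024, 0.001, 0.001]
ft_force: [-2.5, -2.6, 6.7]
grip_width: 0.0
grasp_force: 3.1
```

```bash
python3 - <<'E'
from h import *
o=st(); print("loc",loc(o["position"]))
c=camera("top"); hsv=cv2.cvtColor(c["color"],cv2.COLOR_RGB2HSV)
cv2.imwrite("pics/t2.png",cv2.resize(c["color"][130:280,270:420,::-1],(600,600),interpolation=cv2.INTER_CUBIC))
E
```

```text
t2.92 p [ 509.5 -182.2  125. ] rv [ 1.799e+02 -4.400e+00  1.000e-01] x [ 0.999 -0.048  0.001] z [ 0.001 -0.001 -1.   ] f [-2.5 -2.6  6.7] w0.000 g3.1
loc [ -29.68722574 -166.61017288]
```

>>> apply_moves(rows=[{"x": 15,"y": -3,"z": 0,"ax": 0,"ay": 0,"az": 0,"gripper": 1},{"x": 0,"y": 0,"z": -35,"ax": 0,"ay": 0,"az": 0,"gripper": 1},{"x": 0,"y": 0,"z": -40,"ax": 0,"ay": 0,"az": 0,"gripper": 1},{"x": 0,"y": 0,"z": -40,"ax": 0,"ay": 0,"az": 0,"gripper": 0},{"x": -20,"y": 0,"z": -30,"ax": 0,"ay": 0,"az": 0,"gripper": 0}])

```text
clock: 3.38
position: [0.507, -0.177, 0.2713]
ee_rot: [1.0, -0.023, 0.001, -0.001]
ft_force: [0.9, -0.4, -0.0]
grip_width: 0.274
grasp_force: 0.0
```

>>> apply_moves(rows=[{"x": -30,"y": 0,"z": -20,"ax": 0,"ay": 0,"az": 0,"gripper": 0},{"x": -30,"y": 0,"z": 0,"ax": 0,"ay": 0,"az": 0,"gripper": 0},{"x": -30,"y": 0,"z": 0,"ax": 0,"ay": 0,"az": 0,"gripper": 0},{"x": 0,"y": 0,"z": 0,"ax": 0,"ay": 0,"az": 0,"gripper": 0},{"x": 0,"y": 0,"z": 0,"ax": 0,"ay": 0,"az": 0,"gripper": 0}])

```text
clock: 3.8
position: [0.4142, -0.1738, 0.2894]
ee_rot: [1.0, -0.024, 0.0, 0.0]
ft_force: [0.8, -0.1, -0.2]
grip_width: 0.974
grasp_force: 0.0
```

```bash
python3 - <<'E'
from h import *
o=st(); print("loc",loc(o["position"]))
c=camera("wrist"); cv2.imwrite("pics/w2.png",c["color"][:,:,::-1]); np.savez("w2.npz",**c)
E
```

```text
t3.80 p [ 414.2 -173.8  289.4] rv [ 1.799e+02 -4.300e+00  1.000e-01] x [ 0.999 -0.048  0.001] z [ 0.001 -0.001 -1.   ] f [ 0.8 -0.1 -0.2] w0.974 g0.0
loc [-125.35105133 -162.70423576]
```

View pics/w2.png

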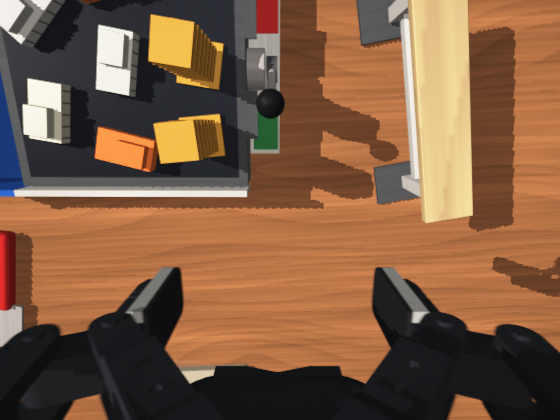

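The lever now sits over green, with the ball at (270,103). The tower tops are at about (172,40) and (178,141), and the near end of the rail is at (424,222)–(472,215).

```bash
python3 - <<'E'
from h import *
c=dict(np.load("w2.npz")); im=c["color"]
print("ball",loc(unp(c,[(270,103)],.125)[0]))
print("rail corner (-133.5±3.5,-128)",[loc(unp(c,[p],.086)[0]).round(1) for p in((247,188),(247,196))])
f=np.array([.4974,-.3347,.1203])
for p in((424,222),(472,215)): print("shelf corner",loc(unp(c,[p],.11)[0],f).round(1), "exp -125,±25")
e1=unp(c,[(414,0),(424,222),(467,0),(472,215)],.11)
print("shelf edge yaw",[np.arctan2(*(e1[i]-e1[i+1])[[1,0]]) for i in(0,2)])
hsv=cv2.cvtColor(im,cv2.COLOR_RGB2HSV); 
for p in((170,35),(205,45),(175,140),(210,135)): print(hsv[p[1],p[0]],end=" ")
g=((hsv[...,0]>14)&(hsv[...,0]<24)&(hsv[...,1]>150)).astype(np.uint8)
cv2.imwrite("pics/c2.png",cv2.resize(im[0:175,140:235,::-1],(380,700)[::1],interpolation=cv2.INTER_CUBIC)[:600])
E
```

```text
ball [ -40.7510188  -156.75217564]
rail corner (-133.5±3.5,-128) [array([-127. , -130.3]), array([-136. , -130.1])]
shelf corner [-122.1   22.5] exp -125,±25
shelf corner [-122.8  -27.4] exp -125,±25
shelf edge yaw [np.float64(0.11364291474068387), np.float64(0.1314861855787567)]
[ 21 172 244] [ 16 190  98] [ 20 175 244] [ 17 193  86]
```

View pics/c2.png

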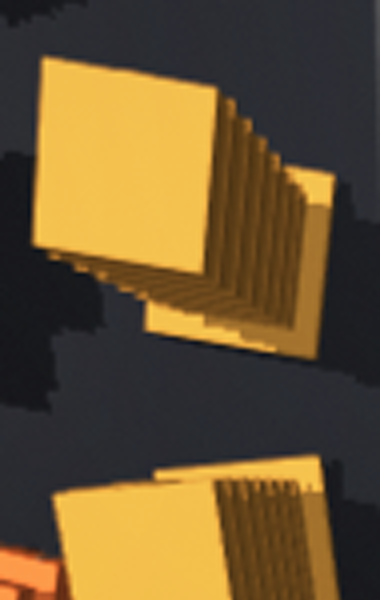

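```bash
cat >> h.py <<'E'
def tops(c,z=.17,amin=250,roi=None):
    hsv=cv2.cvtColor(c["color"],cv2.COLOR_RGB2HSV).astype(int)
    m=((hsv[...,0]>=18)&(hsv[...,0]<25)&(hsv[...,1]>150)&(hsv[...,2]>215)).astype(np.uint8)
    m=cv2.morphologyEx(m,cv2.MORPH_OPEN,np.ones((5,5)))
    for k in cv2.findContours(m,cv2.RETR_EXTERNAL,cv2.CHAIN_APPROX_NONE)[0]:
        if cv2.contourArea(k)<amin: continue
        w=unp(c,k[:,0],z)[:,:2]; (cx,cy),s,a=cv2.minAreaRect((w*1e3).astype(np.float32))
        print("top px",k[:,0].mean(0).round(0),"w",round(cx,1),round(cy,1),"size",np.round(s,1),"ang",round(a,1),"loc",loc(np.array([cx,cy])/1e3).round(1))
E
python3 - <<'E'
from h import *
c=dict(np.load("w2.npz")); tops(c)
E
```

```text
top px [177. 140.] w 471.8 -95.4 size [33.9 31.4] ang 2.5 loc [-71.5 -81.7]
top px [170.  41.] w 543.7 -100.7 size [31.5 31.6] ang 78.1 loc [  0.6 -83.5]
```

>>> apply_moves(rows=[{"x": 0,"y": 0,"z": 0,"ax": 0,"ay": 0,"az": -5.2,"gripper": 0},{"x": 20,"y": -25,"z": 10,"ax": 0,"ay": 0,"az": 0,"gripper": 0},{"x": 20,"y": -25,"z": 20,"ax": 0,"ay": 0,"az": 0,"gripper": 0},{"x": 20.7,"y": -26.7,"z": 20,"ax": 0,"ay": 0,"az": 0,"gripper": 0},{"x": 0,"y": 0,"z": 0,"ax": 0,"ay": 0,"az": 0,"gripper": 0}])

```text
clock: 4.27
position: [0.4736, -0.0874, 0.2347]
ee_rot: [1.0, 0.026, -0.002, -0.002]
ft_force: [-1.5, 1.0, -0.9]
grip_width: 0.999
grasp_force: 0.0
```

>>> apply_moves(rows=[{"x": 0,"y": 0,"z": 0,"ax": 0,"ay": 0,"az": 0,"gripper": 0},{"x": 0,"y": 0,"z": 0,"ax": 0,"ay": 0,"az": 0,"gripper": 0}])

```text
clock: 4.43
position: [0.4722, -0.0944, 0.2384]
ee_rot: [1.0, 0.022, -0.0, -0.0]
ft_force: [-0.4, -0.1, 0.6]
grip_width: 1.0
grasp_force: 0.0
```

```bash
python3 - <<'E'
from h import *
o=st(); go((.4715,-.0945),.138,2.5); tops(camera("wrist"))
E
```

```text
t4.43 p [472.2 -94.4 238.4] rv [-1.799e+02 -4.000e+00  1.000e-01] x [ 0.999  0.044 -0.001] z [-0.001  0.001 -1.   ] f [-0.4 -0.1  0.6] w1.000 g0.0
tool shift [ -0.6   0.2 100.4] yaw 2.53 az 0.03
top px [278. 224.] w 471.1 -95.2 size [31.7 31.6] ang 2.6 loc [-72.3 -81.5]
top px [277. 177.] w 503.9 -93.6 size [ 6.1 30.5] ang 2.6 loc [-39.5 -78.3]
top px [290. 116.] w 543.8 -99.5 size [33.4 33.2] ang 78.1 loc [  0.6 -82.4]
```

>>> apply_moves(rows=[{"x": -1,"y": 0.5,"z": 35,"ax": 0,"ay": 0,"az": 0,"gripper": 0},{"x": 0,"y": 0,"z": 35,"ax": 0,"ay": 0,"az": 0,"gripper": 0},{"x": 0,"y": 0,"z": 30,"ax": 0,"ay": 0,"az": 0,"gripper": 0},{"x": 0,"y": 0,"z": 0,"ax": 0,"ay": 0,"az": 0,"gripper": 0},{"x": 0,"y": 0,"z": 0,"ax": 0,"ay": 0,"az": 0,"gripper": 0}])

```text
clock: 4.9
position: [0.4701, -0.0956, 0.1389]
ee_rot: [1.0, 0.021, -0.001, -0.0]
ft_force: [0.2, -0.3, 1.2]
grip_width: 1.001
grasp_force: 0.0
```

>>> apply_moves(rows=[{"x": 0,"y": 0,"z": 0,"ax": 0,"ay": 0,"az": 0,"gripper": 1},{"x": 0,"y": 0,"z": 0,"ax": 0,"ay": 0,"az": 0,"gripper": 1},{"x": 0,"y": 0,"z": 0,"ax": 0,"ay": 0,"az": 0,"gripper": 1},{"x": 0,"y": 0,"z": 0,"ax": 0,"ay": 0,"az": 0,"gripper": 1},{"x": 0,"y": 0,"z": 0,"ax": 0,"ay": 0,"az": 0,"gripper": 1}], newtons=40)

```text
clock: 5.32
position: [0.4713, -0.095, 0.1399]
ee_rot: [1.0, 0.022, 0.001, 0.0]
ft_force: [-1.0, 0.3, 2.5]
grip_width: 0.363
grasp_force: 39.7
```

>>> apply_moves(rows=[{"x": 0,"y": 0,"z": 0,"ax": 0,"ay": 0,"az": 0,"gripper": 1},{"x": 0,"y": 0,"z": -10,"ax": 0,"ay": 0,"az": 0,"gripper": 1},{"x": 0,"y": 0,"z": -30,"ax": 0,"ay": 0,"az": 0,"gripper": 1},{"x": 0,"y": 0,"z": -30,"ax": 0,"ay": 0,"az": 0,"gripper": 1},{"x": 0,"y": 0,"z": -30,"ax": 0,"ay": 0,"az": 0,"gripper": 1}])

```text
clock: 5.73
position: [0.4702, -0.0947, 0.2407]
ee_rot: [1.0, 0.022, -0.0, -0.0]
ft_force: [1.3, -0.2, 0.0]
grip_width: 0.365
grasp_force: 40.0
```

```bash
python3 - <<'E'
from h import *
f=(.498,-.3355,.121)
o=st(); go(wld((-60,0),f),.250,np.degrees(.121))
E
```

```text
t5.73 p [470.2 -94.7 240.7] rv [-180.    -3.9    0. ] x [ 0.999  0.043 -0.   ] z [-0.  0. -1.] f [ 1.3 -0.2  0. ] w0.365 g40.0
tool shift [-42.5 246.4  -9.3] yaw 2.49 az -4.44
```

>>> apply_moves(rows=[{"x": -6,"y": 35,"z": -2,"ax": 0,"ay": 0,"az": 0,"gripper": 1},{"x": -6,"y": 35,"z": 0,"ax": 0,"ay": 0,"az": 0,"gripper": 1},{"x": -6,"y": 35,"z": 0,"ax": 0,"ay": 0,"az": 0,"gripper": 1},{"x": -6,"y": 35,"z": 0,"ax": 0,"ay": 0,"az": 0,"gripper": 1},{"x": -6,"y": 35,"z": 0,"ax": 0,"ay": 0,"az": 0,"gripper": 1}])

```text
clock: 6.15
position: [0.4476, -0.2727, 0.2418]
ee_rot: [1.0, 0.022, 0.0, 0.0]
ft_force: [0.3, -0.2, -0.9]
grip_width: 0.365
grasp_force: 40.0
```

>>> apply_moves(rows=[{"x": -6,"y": 35,"z": 0,"ax": 0,"ay": 0,"az": 0,"gripper": 1},{"x": -6.5,"y": 35,"z": 0,"ax": 0,"ay": 0,"az": 0,"gripper": 1},{"x": 0,"y": 0,"z": 0,"ax": 0,"ay": 0,"az": -4.4,"gripper": 1},{"x": 0,"y": 0,"z": 0,"ax": 0,"ay": 0,"az": 0,"gripper": 1},{"x": 0,"y": 0,"z": 0,"ax": 0,"ay": 0,"az": 0,"gripper": 1}])

```text
clock: 6.57
position: [0.4389, -0.341, 0.2412]
ee_rot: [0.998, 0.059, 0.0, -0.0]
ft_force: [-0.7, 0.4, -0.7]
grip_width: 0.363
grasp_force: 40.0
```

```bash
python3 - <<'E'
from h import *
f=(.498,-.3355,.121)
o=st(); go(wld((-60,0),f),.181,np.degrees(.121))
c=camera("wrist"); cv2.imwrite("pics/w3.png",c["color"][:,:,::-1]); np.savez("w3.npz",**c); tops(c,.281-.011)
E
```

```text
t6.57 p [ 438.9 -341.   241.2] rv [-179.7  -10.7   -0. ] x [0.993 0.118 0.   ] z [ 0.  0. -1.] f [-0.7  0.4 -0.7] w0.363 g40.0
tool shift [-0.7  1.7 60.2] yaw 6.79 az -0.14
top px [283. 273.] w 443.6 -341.0 size [21.1 31.8] ang 6.8 loc [ -88.  -328.3]
top px [274. 200.] w 476.0 -336.6 size [ 7.7 24.8] ang 6.8 loc [ -55.8 -322.5]
top px [24. 23.] w 528.3 -243.9 size [16.   2.7] ang 78.0 loc [  -8.  -227.3]
```

View pics/w3.png

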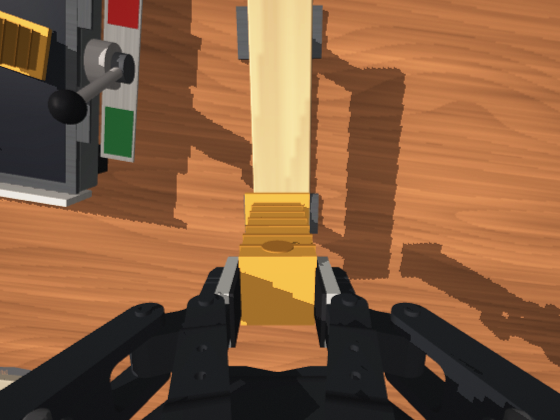

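The tower is gripped squarely over the shelf, whose edges are at x≈253 and 310 at row 185.

```bash
python3 - <<'E'
from h import *
c=dict(np.load("w3.npz")); f=(.498,-.3355,.121)
for p in((253,185),(310,185),(249,65),(312,65)): print(loc(unp(c,[p],.11)[0],f).round(1))
E
```

```text
[-44.4  22.3]
[-44.5 -27.4]
[52.1 23.4]
[ 52.  -26.6]
```

>>> apply_moves(rows=[{"x": 0,"y": 1,"z": 25,"ax": 0,"ay": 0,"az": 0,"gripper": 1},{"x": 0,"y": 0,"z": 20,"ax": 0,"ay": 0,"az": 0,"gripper": 1},{"x": 0,"y": 0,"z": 10,"ax": 0,"ay": 0,"az": 0,"gripper": 1},{"x": 0,"y": 0,"z": 4,"ax": 0,"ay": 0,"az": 0,"gripper": 1},{"x": 0,"y": 0,"z": 0,"ax": 0,"ay": 0,"az": 0,"gripper": 1}])

```text
clock: 7.03
position: [0.4389, -0.3417, 0.1815]
ee_rot: [0.998, 0.06, -0.0, -0.0]
ft_force: [-0.4, 0.7, 0.1]
grip_width: 0.363
grasp_force: 40.0
```

>>> apply_moves(rows=[{"x": 0,"y": 0,"z": 1,"ax": 0,"ay": 0,"az": 0,"gripper": 1},{"x": 0,"y": 0,"z": 0,"ax": 0,"ay": 0,"az": 0,"gripper": 1}])

```text
clock: 7.2
position: [0.4394, -0.3426, 0.1819]
ee_rot: [0.998, 0.06, 0.001, 0.001]
ft_force: [0.3, -0.5, -0.6]
grip_width: 0.368
grasp_force: 40.0
```

>>> apply_moves(rows=[{"x": 0,"y": 1,"z": 2,"ax": 0,"ay": 0,"az": 0,"gripper": 1},{"x": 0,"y": 0,"z": 0,"ax": 0,"ay": 0,"az": 0,"gripper": 1},{"x": 0,"y": 0,"z": 0,"ax": 0,"ay": 0,"az": 0,"gripper": 0},{"x": 0,"y": 0,"z": 0,"ax": 0,"ay": 0,"az": 0,"gripper": 0},{"x": 0,"y": 0,"z": 0,"ax": 0,"ay": 0,"az": 0,"gripper": 0}])

```text
clock: 7.62
position: [0.4388, -0.3436, 0.1788]
ee_rot: [0.998, 0.06, 0.0, 0.0]
ft_force: [0.3, 0.0, 0.3]
grip_width: 0.78
grasp_force: 0.0
```

>>> apply_moves(rows=[{"x": 0,"y": 0,"z": 0,"ax": 0,"ay": 0,"az": 0,"gripper": 0},{"x": 0,"y": 0,"z": 0,"ax": 0,"ay": 0,"az": 0,"gripper": 0},{"x": 0,"y": 0,"z": -25,"ax": 0,"ay": 0,"az": 0,"gripper": 0},{"x": 0,"y": 0,"z": -35,"ax": 0,"ay": 0,"az": 0,"gripper": 0},{"x": 0,"y": 0,"z": -35,"ax": 0,"ay": 0,"az": 0,"gripper": 0}])

```text
clock: 8.03
position: [0.4383, -0.3431, 0.2742]
ee_rot: [0.998, 0.06, -0.001, -0.001]
ft_force: [0.5, -1.5, 0.5]
grip_width: 1.001
grasp_force: 0.0
```

```bash
python3 - <<'E'
from h import *
o=st(); go((.5440,-.1000),.240,-11.9)
tops(camera("wrist"),.21)
E
```

```text
t8.03 p [ 438.3 -343.1  274.2] rv [-1.796e+02 -1.080e+01  1.000e-01] x [ 0.993  0.12  -0.002] z [-0.002  0.001 -1.   ] f [ 0.5 -1.5  0.5] w1.001 g0.0
tool shift [ 134.1 -228.6   34.3] yaw 6.88 az 18.78
top px [278. 223.] w 438.8 -343.9 size [31.8 31.9] ang 6.9 loc [ -92.7 -331.5]
top px [278. 175.] w 471.8 -339.9 size [ 6.  30.6] ang 6.9 loc [ -59.9 -325.9]
```

>>> apply_moves(rows=[{"x": 19.2,"y": -32.7,"z": 0,"ax": 0,"ay": 0,"az": 0,"gripper": 0},{"x": 19.2,"y": -32.7,"z": 0,"ax": 0,"ay": 0,"az": 0,"gripper": 0},{"x": 19.2,"y": -32.7,"z": 0,"ax": 0,"ay": 0,"az": 0,"gripper": 0},{"x": 19.2,"y": -32.7,"z": 0,"ax": 0,"ay": 0,"az": 0,"gripper": 0},{"x": 19.2,"y": -32.7,"z": 0,"ax": 0,"ay": 0,"az": 0,"gripper": 0}])

```text
clock: 8.5
position: [0.515, -0.168, 0.2738]
ee_rot: [0.998, 0.06, 0.0, 0.0]
ft_force: [0.7, -0.8, -0.7]
grip_width: 1.0
grasp_force: 0.0
```

>>> apply_moves(rows=[{"x": 19.2,"y": -32.7,"z": 0,"ax": 0,"ay": 0,"az": 0,"gripper": 0},{"x": 19.2,"y": -32.7,"z": 0,"ax": 0,"ay": 0,"az": 0,"gripper": 0},{"x": 0,"y": 0,"z": 10,"ax": 0,"ay": 0,"az": 6.3,"gripper": 0},{"x": 0,"y": 0,"z": 12,"ax": 0,"ay": 0,"az": 6.3,"gripper": 0},{"x": 0,"y": 0,"z": 12,"ax": 0,"ay": 0,"az": 6.2,"gripper": 0}])

```text
clock: 8.92
position: [0.5453, -0.0994, 0.2392]
ee_rot: [0.994, -0.106, 0.0, 0.0]
ft_force: [-0.5, -1.0, -0.5]
grip_width: 0.997
grasp_force: 0.0
```

>>> apply_moves(rows=[{"x": 0,"y": 0,"z": 0,"ax": 0,"ay": 0,"az": 0,"gripper": 0},{"x": 0,"y": 0,"z": 0,"ax": 0,"ay": 0,"az": 0,"gripper": 0},{"x": 0,"y": 0,"z": 0,"ax": 0,"ay": 0,"az": 0,"gripper": 0}])

```text
clock: 9.17
position: [0.5452, -0.1003, 0.2404]
ee_rot: [0.995, -0.102, 0.0, 0.0]
ft_force: [0.3, 0.4, -0.0]
grip_width: 1.0
grasp_force: 0.0
```

```bash
python3 - <<'E'
from h import *
o=st(); tops(camera("wrist"),.17); go((.5440,-.0995),.138,-11.9)
E
```

```text
t9.17 p [ 545.2 -100.3  240.4] rv [ 1.791e+02 -1.840e+01  1.000e-01] x [ 0.979 -0.203  0.001] z [ 0.001 -0.    -1.   ] f [ 0.3  0.4 -0. ] w1.000 g0.0
top px [277. 223.] w 543.9 -100.4 size [31.7 31.2] ang 78.3 loc [  0.8 -83.3]
top px [276. 177.] w 575.4 -106.9 size [30.2  7.6] ang 78.3 loc [ 32.5 -88.3]
tool shift [ -1.5  -0.6 102.6] yaw -11.77 az 0.13
```

>>> apply_moves(rows=[{"x": -1,"y": 0,"z": 35,"ax": 0,"ay": 0,"az": 0,"gripper": 0},{"x": 0,"y": 0,"z": 35,"ax": 0,"ay": 0,"az": 0,"gripper": 0},{"x": 0,"y": 0,"z": 32,"ax": 0,"ay": 0,"az": 0,"gripper": 0},{"x": 0,"y": 0,"z": 0,"ax": 0,"ay": 0,"az": 0,"gripper": 0},{"x": 0,"y": 0,"z": 0,"ax": 0,"ay": 0,"az": 0,"gripper": 0}])

```text
clock: 9.63
position: [0.5435, -0.1, 0.1378]
ee_rot: [0.995, -0.103, -0.001, -0.0]
ft_force: [0.2, 0.1, 1.8]
grip_width: 1.002
grasp_force: 0.0
```

>>> apply_moves(rows=[{"x": 0,"y": 0,"z": 0,"ax": 0,"ay": 0,"az": 0,"gripper": 1},{"x": 0,"y": 0,"z": 0,"ax": 0,"ay": 0,"az": 0,"gripper": 1},{"x": 0,"y": 0,"z": 0,"ax": 0,"ay": 0,"az": 0,"gripper": 1},{"x": 0,"y": 0,"z": 0,"ax": 0,"ay": 0,"az": 0,"gripper": 1},{"x": 0,"y": 0,"z": 0,"ax": 0,"ay": 0,"az": 0,"gripper": 1}], newtons=40)

```text
clock: 10.05
position: [0.5448, -0.1, 0.1391]
ee_rot: [0.995, -0.104, 0.001, 0.0]
ft_force: [0.3, 0.5, 2.5]
grip_width: 0.369
grasp_force: 40.3
```

>>> apply_moves(rows=[{"x": 0,"y": 0,"z": 0,"ax": 0,"ay": 0,"az": 0,"gripper": 1},{"x": 0,"y": 0,"z": -12,"ax": 0,"ay": 0,"az": 0,"gripper": 1},{"x": 0,"y": 0,"z": -30,"ax": 0,"ay": 0,"az": 0,"gripper": 1},{"x": 0,"y": 0,"z": -30,"ax": 0,"ay": 0,"az": 0,"gripper": 1},{"x": 0,"y": 0,"z": -30,"ax": 0,"ay": 0,"az": 0,"gripper": 1}])

```text
clock: 10.47
position: [0.5435, -0.0998, 0.2417]
ee_rot: [0.995, -0.104, -0.0, -0.0]
ft_force: [0.8, -0.4, -0.1]
grip_width: 0.363
grasp_force: 39.9
```

```bash
python3 - <<'E'
from h import *
f=(.498,-.3355,.121)
o=st(); go(wld((55,-0.5),f),None,np.degrees(.121))
E
```

```text
t10.47 p [543.5 -99.8 241.7] rv [-179.    18.7    0. ] x [ 0.978 -0.206 -0.   ] z [-0.  0. -1.] f [ 0.8 -0.4 -0.1] w0.363 g39.9
tool shift [ 56.3 222.7  -0. ] yaw -11.91 az -18.84
```

>>> apply_moves(rows=[{"x": 8,"y": 32,"z": 0,"ax": 0,"ay": 0,"az": 0,"gripper": 1},{"x": 8,"y": 32,"z": 0,"ax": 0,"ay": 0,"az": 0,"gripper": 1},{"x": 8,"y": 32,"z": 0,"ax": 0,"ay": 0,"az": 0,"gripper": 1},{"x": 8,"y": 32,"z": 0,"ax": 0,"ay": 0,"az": 0,"gripper": 1},{"x": 8,"y": 32,"z": 0,"ax": 0,"ay": 0,"az": 0,"gripper": 1}])

```text
clock: 10.88
position: [0.5497, -0.2663, 0.2407]
ee_rot: [0.995, -0.104, 0.0, 0.0]
ft_force: [-0.3, 0.1, -1.4]
grip_width: 0.367
grasp_force: 39.9
```

>>> apply_moves(rows=[{"x": 8,"y": 32,"z": 0,"ax": 0,"ay": 0,"az": 0,"gripper": 1},{"x": 8,"y": 31,"z": 0,"ax": 0,"ay": 0,"az": 0,"gripper": 1},{"x": 0,"y": 0,"z": 0,"ax": 0,"ay": 0,"az": -6.3,"gripper": 1},{"x": 0,"y": 0,"z": 0,"ax": 0,"ay": 0,"az": -6.3,"gripper": 1},{"x": 0,"y": 0,"z": 0,"ax": 0,"ay": 0,"az": -6.2,"gripper": 1}])

```text
clock: 11.3
position: [0.5524, -0.3303, 0.2402]
ee_rot: [0.998, 0.062, -0.0, -0.0]
ft_force: [0.6, 0.3, -0.9]
grip_width: 0.367
grasp_force: 39.9
```

>>> apply_moves(rows=[{"x": 0,"y": 0,"z": 20,"ax": 0,"ay": 0,"az": 0,"gripper": 1},{"x": 0,"y": 0,"z": 20,"ax": 0,"ay": 0,"az": 0,"gripper": 1},{"x": 0,"y": 0,"z": 12,"ax": 0,"ay": 0,"az": 0,"gripper": 1},{"x": 0,"y": 0,"z": 0,"ax": 0,"ay": 0,"az": 0,"gripper": 1},{"x": 0,"y": 0,"z": 0,"ax": 0,"ay": 0,"az": 0,"gripper": 1}])

```text
clock: 11.72
position: [0.5525, -0.3296, 0.188]
ee_rot: [0.998, 0.06, -0.0, -0.0]
ft_force: [0.3, -0.3, 0.3]
grip_width: 0.362
grasp_force: 39.9
```

```bash
python3 - <<'E'
from h import *
f=(.498,-.3355,.121)
o=st(); go(wld((55,-0.5),f),.1785,np.degrees(.121))
E
```

```text
t11.72 p [ 552.5 -329.6  188. ] rv [-1.797e+02 -1.080e+01  1.000e-01] x [ 0.993  0.12  -0.001] z [-0.001  0.    -1.   ] f [ 0.3 -0.3  0.3] w0.362 g39.9
tool shift [ 0.2 -0.2  9.5] yaw 6.87 az -0.06
```

>>> apply_moves(rows=[{"x": 0,"y": 0,"z": 6,"ax": 0,"ay": 0,"az": 0,"gripper": 1},{"x": 0,"y": 0,"z": 3.5,"ax": 0,"ay": 0,"az": 0,"gripper": 1},{"x": 0,"y": 0,"z": 0,"ax": 0,"ay": 0,"az": 0,"gripper": 1},{"x": 0,"y": 0,"z": 0,"ax": 0,"ay": 0,"az": 0,"gripper": 0},{"x": 0,"y": 0,"z": 0,"ax": 0,"ay": 0,"az": 0,"gripper": 0}])

```text
clock: 12.13
position: [0.5528, -0.3297, 0.1785]
ee_rot: [0.998, 0.06, 0.0, 0.0]
ft_force: [-0.0, -0.4, 0.0]
grip_width: 0.637
grasp_force: 0.0
```

>>> apply_moves(rows=[{"x": 0,"y": 0,"z": 0,"ax": 0,"ay": 0,"az": 0,"gripper": 0},{"x": 0,"y": 0,"z": 0,"ax": 0,"ay": 0,"az": 0,"gripper": 0},{"x": 0,"y": 0,"z": 0,"ax": 0,"ay": 0,"az": 0,"gripper": 0},{"x": 0,"y": 0,"z": -25,"ax": 0,"ay": 0,"az": 0,"gripper": 0},{"x": 0,"y": 0,"z": -35,"ax": 0,"ay": 0,"az": 0,"gripper": 0}])

```text
clock: 12.55
position: [0.551, -0.329, 0.2355]
ee_rot: [0.998, 0.06, -0.003, -0.002]
ft_force: [1.5, -0.4, -0.7]
grip_width: 1.0
grasp_force: 0.0
```

>>> apply_moves(rows=[{"x": 0,"y": 0,"z": -40,"ax": 0,"ay": 0,"az": 0,"gripper": 0},{"x": 0,"y": 0,"z": -20,"ax": 0,"ay": 0,"az": 0,"gripper": 0},{"x": 0,"y": 0,"z": 0,"ax": 0,"ay": 0,"az": 0,"gripper": 0},{"x": 0,"y": 0,"z": 0,"ax": 0,"ay": 0,"az": 0,"gripper": 0}])

```text
clock: 12.88
position: [0.5532, -0.3299, 0.2997]
ee_rot: [0.998, 0.06, 0.001, 0.001]
ft_force: [0.0, -0.1, -0.3]
grip_width: 1.003
grasp_force: 0.0
```

```bash
python3 - <<'E'
from h import *
o=st(); tops(camera("wrist"),.21); tops(camera("top"),.21,50)
go((.4431,.3),.298,0)
E
```

```text
t12.88 p [ 553.2 -329.9  299.7] rv [179.6  10.8   0.2] x [0.993 0.12  0.002] z [ 0.002 -0.001 -1.   ] f [ 0.  -0.1 -0.3] w1.003 g0.0
top px [277. 342.] w 439.9 -343.8 size [30.9 31.8] ang 6.8 loc [ -91.5 -331.3]
top px [277. 214.] w 553.0 -330.6 size [31.  31.5] ang 6.9 loc [  20.8 -312.8]
tool shift [-3.300e+01 -6.381e+02 -3.000e-01] yaw 6.88 az 6.88
```

>>> apply_moves(rows=[{"x": 0,"y": 0,"z": 0,"ax": 0,"ay": 0,"az": 6.9,"gripper": 0},{"x": -9,"y": -38,"z": 0,"ax": 0,"ay": 0,"az": 0,"gripper": 0},{"x": -9,"y": -38,"z": 0,"ax": 0,"ay": 0,"az": 0,"gripper": 0},{"x": -9,"y": -38,"z": 0,"ax": 0,"ay": 0,"az": 0,"gripper": 0},{"x": -9,"y": -38,"z": 0,"ax": 0,"ay": 0,"az": 0,"gripper": 0}])

```text
clock: 13.4
position: [0.5154, -0.176, 0.2965]
ee_rot: [1.0, -0.0, -0.001, -0.0]
ft_force: [0.6, 0.8, -0.1]
grip_width: 0.996
grasp_force: 0.0
```

>>> apply_moves(rows=[{"x": -9,"y": -38,"z": 0,"ax": 0,"ay": 0,"az": 0,"gripper": 0},{"x": -9,"y": -38,"z": 0,"ax": 0,"ay": 0,"az": 0,"gripper": 0},{"x": -9,"y": -38,"z": 0,"ax": 0,"ay": 0,"az": 0,"gripper": 0},{"x": -9,"y": -38,"z": 0,"ax": 0,"ay": 0,"az": 0,"gripper": 0},{"x": -9,"y": -38,"z": 0,"ax": 0,"ay": 0,"az": 0,"gripper": 0}])

```text
clock: 13.82
position: [0.4704, 0.0138, 0.2969]
ee_rot: [1.0, -0.0, -0.001, 0.0]
ft_force: [1.1, 0.3, 0.0]
grip_width: 1.0
grasp_force: 0.0
```

>>> apply_moves(rows=[{"x": -9,"y": -38,"z": 0,"ax": 0,"ay": 0,"az": 0,"gripper": 0},{"x": -9,"y": -38,"z": 0,"ax": 0,"ay": 0,"az": 0,"gripper": 0},{"x": -9,"y": -38,"z": 0,"ax": 0,"ay": 0,"az": 0,"gripper": 0},{"x": -9,"y": -38,"z": 0,"ax": 0,"ay": 0,"az": 0,"gripper": 0},{"x": -9,"y": -38,"z": 0,"ax": 0,"ay": 0,"az": 0,"gripper": 0}])

```text
clock: 14.23
position: [0.4256, 0.2036, 0.2971]
ee_rot: [1.0, -0.0, -0.001, 0.0]
ft_force: [0.8, 0.6, 0.1]
grip_width: 1.0
grasp_force: 0.0
```

>>> apply_moves(rows=[{"x": -9,"y": -38,"z": 0,"ax": 0,"ay": 0,"az": 0,"gripper": 0},{"x": -9,"y": -38,"z": 0,"ax": 0,"ay": 0,"az": 0,"gripper": 0},{"x": -9,"y": -38,"z": 0,"ax": 0,"ay": 0,"az": 0,"gripper": 0},{"x": -9,"y": -38,"z": 0,"ax": 0,"ay": 0,"az": 0,"gripper": 0},{"x": 0,"y": 0,"z": 0,"ax": 0,"ay": 0,"az": 0,"gripper": 0}])

```text
clock: 14.65
position: [0.3862, 0.3609, 0.2968]
ee_rot: [1.0, 0.004, -0.002, -0.001]
ft_force: [-0.3, 0.4, 0.3]
grip_width: 0.997
grasp_force: 0.0
```

```bash
python3 - <<'E'
from h import *
o=st()
c=camera("wrist"); cv2.imwrite("pics/w4.png",c["color"][:,:,::-1]); np.savez("w4.npz",**c)
E
```

```text
t14.65 p [386.2 360.9 296.8] rv [-179.9   -0.8    0.3] x [ 1.     0.009 -0.004] z [-0.004  0.002 -1.   ] f [-0.3  0.4  0.3] w0.997 g0.0
```

View pics/w4.png

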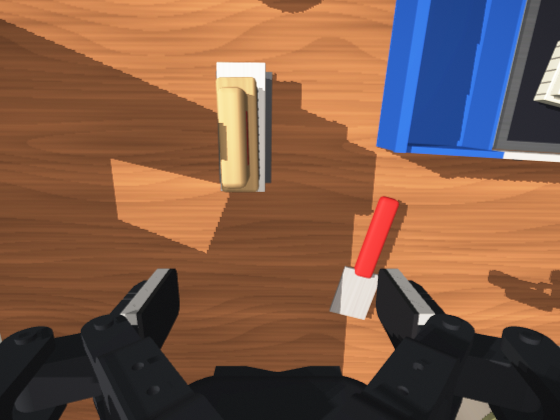

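The brush handle spans cols 220–247 and rows 86–187, and the stand's corners are at (217,63), (265,63) and (265,192).

```bash
python3 - <<'E'
from h import *
c=dict(np.load("w4.npz"))
for n,z,p in(("handle corners",.148,[(219,86),(244,86),(248,187),(222,187)]),("block right edge",.103,[(256,79),(258,192)]),("stand",.04,[(217,63),(265,63),(265,192)]),("block left top",.103,[(218,79)])):
    print(n,unp(c,p,z).round(4).tolist())
cv2.imwrite("pics/c4.png",cv2.resize(c["color"][50:210,190:300,::-1],(412,600),interpolation=cv2.INTER_CUBIC))
E
```

```text
handle corners [[0.4826, 0.4113, 0.148], [0.4828, 0.3899, 0.148], [0.3952, 0.3878, 0.148], [0.3949, 0.4119, 0.148]]
block right edge [[0.4934, 0.3824, 0.103], [0.3809, 0.3812, 0.103]]
stand [[0.5169, 0.4306, 0.04], [0.5174, 0.3759, 0.04], [0.3676, 0.376, 0.04]]
block left top [[0.4931, 0.4195, 0.103]]
```

View pics/c4.png

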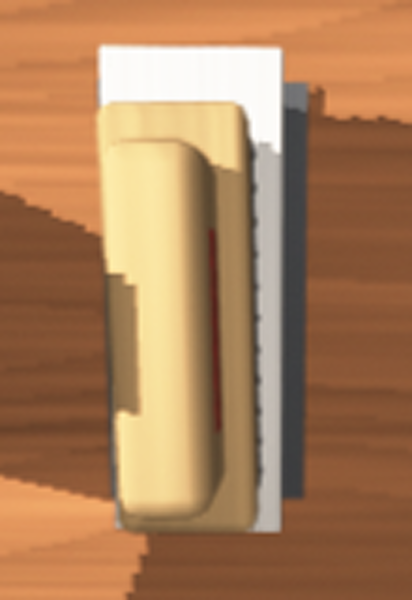

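>>> apply_moves(rows=[{"x": 25,"y": -18,"z": 20,"ax": 0,"ay": 0,"az": 0,"gripper": 0},{"x": 26,"y": -18,"z": 20,"ax": 0,"ay": 0,"az": 0,"gripper": 0},{"x": 0,"y": 0,"z": 35,"ax": 0,"ay": 0,"az": 0,"gripper": 0},{"x": 0,"y": 0,"z": 0,"ax": 0,"ay": 0,"az": 0,"gripper": 0},{"x": 0,"y": 0,"z": 0,"ax": 0,"ay": 0,"az": 0,"gripper": 0}])

```text
clock: 15.12
position: [0.4411, 0.3886, 0.2215]
ee_rot: [1.0, -0.0, -0.002, 0.002]
ft_force: [-0.7, -0.5, 0.0]
grip_width: 1.001
grasp_force: 0.0
```

```bash
python3 - <<'E'
from h import *
o=st(); go((.438,.4005),.120,0.5)
E
```

```text
t15.12 p [441.1 388.6 221.5] rv [ 1.798e+02 -1.000e-01 -4.000e-01] x [ 1.    -0.001 -0.004] z [-0.004 -0.003 -1.   ] f [-0.7 -0.5  0. ] w1.001 g0.0
tool shift [ -2.8 -12.2 101.4] yaw -0.04 az -0.54
```

>>> apply_moves(rows=[{"x": -2.5,"y": -11.5,"z": 20,"ax": 0,"ay": 0,"az": -0.6,"gripper": 0},{"x": 0,"y": 0,"z": 30,"ax": 0,"ay": 0,"az": 0,"gripper": 0},{"x": 0,"y": 0,"z": 30,"ax": 0,"ay": 0,"az": 0,"gripper": 0},{"x": 0,"y": 0,"z": 20,"ax": 0,"ay": 0,"az": 0,"gripper": 0},{"x": 0,"y": 0,"z": 0,"ax": 0,"ay": 0,"az": 0,"gripper": 0}])

```text
clock: 15.53
position: [0.4385, 0.4, 0.1217]
ee_rot: [1.0, 0.005, -0.001, 0.002]
ft_force: [0.2, 0.3, -0.8]
grip_width: 0.998
grasp_force: 0.0
```

>>> apply_moves(rows=[{"x": 0,"y": 0,"z": 0,"ax": 0,"ay": 0,"az": 0,"gripper": 0},{"x": 0,"y": 0,"z": 0,"ax": 0,"ay": 0,"az": 0,"gripper": 0}])

```text
clock: 15.7
position: [0.4403, 0.4026, 0.1263]
ee_rot: [1.0, 0.005, 0.002, -0.001]
ft_force: [-0.0, 0.6, 0.4]
grip_width: 1.002
grasp_force: 0.0
```

```bash
python3 - <<'E'
from h import *
o=st(); go((.438,.4005),.120,0.5)
c=camera("wrist"); cv2.imwrite("pics/w5.png",c["color"][:,:,::-1])
E
```

```text
t15.70 p [440.3 402.6 126.3] rv [-179.9   -0.9   -0.3] x [1.    0.01  0.003] z [ 0.003  0.002 -1.   ] f [-0.   0.6  0.4] w1.002 g0.0
tool shift [-2.4  2.1  6.3] yaw 0.57 az 0.07
```

View pics/w5.png

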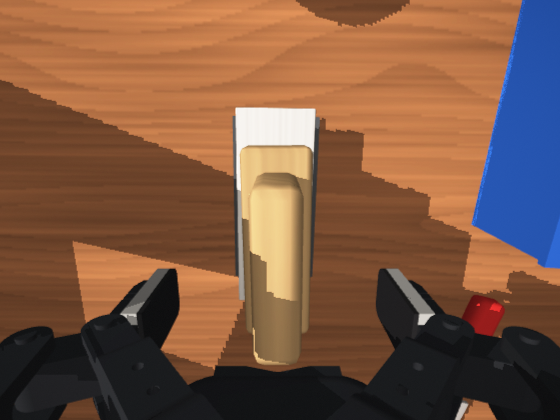

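The handle (cols 250–302) is centred between the open fingers.

>>> apply_moves(rows=[{"x": -2,"y": 1,"z": 5,"ax": 0,"ay": 0,"az": 0,"gripper": 0},{"x": 0,"y": 0,"z": 0,"ax": 0,"ay": 0,"az": 0,"gripper": 0},{"x": 0,"y": 0,"z": 0,"ax": 0,"ay": 0,"az": 0,"gripper": 1},{"x": 0,"y": 0,"z": 0,"ax": 0,"ay": 0,"az": 0,"gripper": 1},{"x": 0,"y": 0,"z": 0,"ax": 0,"ay": 0,"az": 0,"gripper": 1}], newtons=100)

```text
clock: 16.17
position: [0.4375, 0.4009, 0.1184]
ee_rot: [1.0, 0.005, 0.0, -0.0]
ft_force: [-0.3, 0.1, -0.3]
grip_width: 0.606
grasp_force: 0.0
```

>>> apply_moves(rows=[{"x": 0,"y": 0,"z": 0,"ax": 0,"ay": 0,"az": 0,"gripper": 1},{"x": 0,"y": 0,"z": 0,"ax": 0,"ay": 0,"az": 0,"gripper": 1},{"x": 0,"y": 0,"z": 0,"ax": 0,"ay": 0,"az": 0,"gripper": 1},{"x": 0,"y": 0,"z": 0,"ax": 0,"ay": 0,"az": 0,"gripper": 1}])

```text
clock: 16.5
position: [0.4376, 0.4013, 0.1186]
ee_rot: [1.0, 0.005, 0.0, -0.0]
ft_force: [0.1, 1.0, 2.9]
grip_width: 0.252
grasp_force: 99.7
```

```bash
python3 - <<'E'
from h import *
o=st()
E
```

```text
t16.50 p [437.6 401.3 118.6] rv [-1.799e+02 -9.000e-01 -1.000e-01] x [1.    0.01  0.001] z [ 0.001  0.001 -1.   ] f [0.1 1.  2.9] w0.252 g99.7
```

>>> apply_moves(rows=[{"x": 0,"y": 0,"z": -20,"ax": 0,"ay": 0,"az": 0,"gripper": 1},{"x": 0,"y": 0,"z": -35,"ax": 0,"ay": 0,"az": 0,"gripper": 1},{"x": 0,"y": 0,"z": -35,"ax": 0,"ay": 0,"az": 0,"gripper": 1},{"x": 0,"y": 0,"z": -30,"ax": 0,"ay": 0,"az": 3.2,"gripper": 1},{"x": 0,"y": 0,"z": 0,"ax": 0,"ay": 0,"az": 0,"gripper": 1}])

```text
clock: 16.92
position: [0.4388, 0.4027, 0.2445]
ee_rot: [1.0, -0.024, 0.003, -0.003]
ft_force: [0.4, 0.5, -0.9]
grip_width: 0.249
grasp_force: 99.3
```

>>> apply_moves(rows=[{"x": 14.3,"y": 36.4,"z": 0,"ax": 0,"ay": 0,"az": 0,"gripper": 1},{"x": 14.3,"y": 36.4,"z": 0,"ax": 0,"ay": 0,"az": 0,"gripper": 1},{"x": 14.3,"y": 36.4,"z": 0,"ax": 0,"ay": 0,"az": 0,"gripper": 1},{"x": 14.3,"y": 36.4,"z": 0,"ax": 0,"ay": 0,"az": 0,"gripper": 1},{"x": 14.3,"y": 36.4,"z": 0,"ax": 0,"ay": 0,"az": 0,"gripper": 1}])

```text
clock: 17.33
position: [0.5006, 0.2136, 0.2377]
ee_rot: [1.0, -0.023, -0.0, 0.0]
ft_force: [1.4, 0.3, -0.9]
grip_width: 0.253
grasp_force: 99.2
```

>>> apply_moves(rows=[{"x": 14.3,"y": 36.4,"z": 0,"ax": 0,"ay": 0,"az": 0,"gripper": 1},{"x": 14.3,"y": 36.4,"z": 0,"ax": 0,"ay": 0,"az": 0,"gripper": 1},{"x": 14.3,"y": 36.4,"z": 0,"ax": 0,"ay": 0,"az": 0,"gripper": 1},{"x": 14.3,"y": 36.4,"z": 0,"ax": 0,"ay": 0,"az": 0,"gripper": 1},{"x": 14.3,"y": 36.4,"z": 0,"ax": 0,"ay": 0,"az": 0,"gripper": 1}])

```text
clock: 17.75
position: [0.5636, 0.0285, 0.2378]
ee_rot: [1.0, -0.023, -0.0, 0.0]
ft_force: [1.1, 0.1, -0.5]
grip_width: 0.251
grasp_force: 99.2
```

>>> apply_moves(rows=[{"x": 14.3,"y": 36.4,"z": 0,"ax": 0,"ay": 0,"az": 0,"gripper": 1},{"x": 14.3,"y": 36.4,"z": 0,"ax": 0,"ay": 0,"az": 0,"gripper": 1},{"x": 14.3,"y": 36.4,"z": 0,"ax": 0,"ay": 0,"az": 0,"gripper": 1},{"x": 0,"y": 0,"z": 0,"ax": 0,"ay": 0,"az": 0,"gripper": 1},{"x": 0,"y": 0,"z": 0,"ax": 0,"ay": 0,"az": 0,"gripper": 1}])

```text
clock: 18.17
position: [0.6013, -0.0836, 0.2369]
ee_rot: [1.0, -0.025, -0.001, 0.0]
ft_force: [0.5, 1.7, -1.3]
grip_width: 0.253
grasp_force: 99.2
```

```bash
cat >> h.py <<'E'
def scraps():
    c=camera("top"); hsv=cv2.cvtColor(c["color"],cv2.COLOR_RGB2HSV).astype(int)
    m=((hsv[...,2]>130)&((hsv[...,1]<75)|(hsv[...,0]<13))).astype(np.uint8); k=np.zeros_like(m)
    cv2.fillConvexPoly(k,prj(c,[[*wld(p),.078] for p in((126,-128),(126,240),(-126,240),(-126,-128))]).astype(np.int32),1)
    n,l,s,cc=cv2.connectedComponentsWithStats(m*k)
    for i in range(1,n):
        if s[i,4]>40: print("blob",s[i,4],"bbox wh",s[i,2:4],loc(unp(c,cc[i],.09)[0]).round(0))
    return c
E
python3 - <<'E'
from h import *
o=st(); print(loc(o["position"])); go(wld((71,-97)),.154,np.degrees(-.0475)); scraps()
E
```

```text
t18.17 p [601.3 -83.6 236.9] rv [179.9  -4.5  -0.2] x [ 0.999 -0.051 -0.002] z [-0.002 -0.    -1.   ] f [ 0.5  1.7 -1.3] w0.253 g99.2
[ 57.25865571 -63.7538902 ]
tool shift [14.  33.2 82.9] yaw -2.9 az -0.18
blob 2535 bbox wh [ 29 102] [  3. -96.]
blob 311 bbox wh [25 19] [79.  6.]
blob 277 bbox wh [25 25] [50. 83.]
blob 311 bbox wh [18 25] [-0.  3.]
blob 312 bbox wh [18 26] [-46.  80.]
blob 347 bbox wh [27 19] [-86.   4.]
```

>>> apply_moves(rows=[{"x": 14,"y": 33,"z": 0,"ax": 0,"ay": 0,"az": 0,"gripper": 1},{"x": 0,"y": 0,"z": 25,"ax": 0,"ay": 0,"az": 0,"gripper": 1},{"x": 0,"y": 0,"z": 30,"ax": 0,"ay": 0,"az": 0,"gripper": 1},{"x": 0,"y": 0,"z": 25,"ax": 0,"ay": 0,"az": 0,"gripper": 1},{"x": 0,"y": 0,"z": 0,"ax": 0,"ay": 0,"az": 0,"gripper": 1}])

```text
clock: 18.63
position: [0.6109, -0.1119, 0.1526]
ee_rot: [1.0, -0.022, -0.004, -0.001]
ft_force: [-1.2, 0.9, -2.6]
grip_width: 0.252
grasp_force: 99.2
```

>>> apply_moves(rows=[{"x": 0,"y": 0,"z": 0,"ax": 0,"ay": 0,"az": 0,"gripper": 1},{"x": 0,"y": 0,"z": 0,"ax": 0,"ay": 0,"az": 0,"gripper": 1}])

```text
clock: 18.8
position: [0.6148, -0.113, 0.1601]
ee_rot: [1.0, -0.022, 0.001, 0.0]
ft_force: [0.9, 0.9, -1.3]
grip_width: 0.252
grasp_force: 99.2
```

```bash
python3 - <<'E'
from h import *
o=st(); print(loc(o["position"])); go(wld((71,-97)),.152,np.degrees(-.0475))
E
```

```text
t18.80 p [ 614.8 -113.   160.1] rv [180.   -4.    0.2] x [ 0.999 -0.044  0.002] z [ 0.002 -0.    -1.   ] f [ 0.9  0.9 -1.3] w0.252 g99.2
[ 72.15088311 -92.47104714]
tool shift [-1.2  4.5  8.1] yaw -2.54 az 0.18
```

>>> apply_moves(rows=[{"x": -1,"y": 0,"z": 5.5,"ax": 0,"ay": 0,"az": 0.2,"gripper": 1},{"x": 0,"y": 0,"z": 0,"ax": 0,"ay": 0,"az": 0,"gripper": 1},{"x": 0,"y": 0,"z": 0,"ax": 0,"ay": 0,"az": 0,"gripper": 1},{"x": 0,"y": 0,"z": 0,"ax": 0,"ay": 0,"az": 0,"gripper": 1}])

```text
clock: 19.13
position: [0.6133, -0.114, 0.1534]
ee_rot: [1.0, -0.025, 0.0, 0.0]
ft_force: [0.3, -0.5, -0.7]
grip_width: 0.255
grasp_force: 99.2
```

```bash
python3 - <<'E'
from h import *
o=st(); print(loc(o["position"])); go(wld((71,-97)),.152,np.degrees(-.0475))
E
```

```text
t19.13 p [ 613.3 -114.   153.4] rv [ 1.799e+02 -4.400e+00  1.000e-01] x [ 0.999 -0.049  0.001] z [ 0.001 -0.    -1.   ] f [ 0.3 -0.5 -0.7] w0.255 g99.2
[ 70.68427714 -93.58101236]
tool shift [0.3 3.4 1.4] yaw -2.83 az -0.1
```

Sweep lane +71.

>>> apply_moves(rows=[{"x": 0,"y": -18,"z": 1,"ax": 0,"ay": 0,"az": 0,"gripper": 1},{"x": 0,"y": -18,"z": 0,"ax": 0,"ay": 0,"az": 0,"gripper": 1},{"x": 0,"y": -18,"z": 0,"ax": 0,"ay": 0,"az": 0,"gripper": 1},{"x": 0,"y": -18,"z": 0,"ax": 0,"ay": 0,"az": 0,"gripper": 1},{"x": 0,"y": -18,"z": 0,"ax": 0,"ay": 0,"az": 0,"gripper": 1}])

```text
clock: 19.55
position: [0.6176, -0.0234, 0.1522]
ee_rot: [1.0, -0.025, 0.0, 0.0]
ft_force: [0.7, -1.3, -1.0]
grip_width: 0.254
grasp_force: 99.2
```

>>> apply_moves(rows=[{"x": 0,"y": -18,"z": 0,"ax": 0,"ay": 0,"az": 0,"gripper": 1},{"x": 0,"y": -18,"z": 0,"ax": 0,"ay": 0,"az": 0,"gripper": 1},{"x": 0,"y": -18,"z": 0,"ax": 0,"ay": 0,"az": 0,"gripper": 1},{"x": 0,"y": -18,"z": 0,"ax": 0,"ay": 0,"az": 0,"gripper": 1},{"x": 0,"y": -18,"z": 0,"ax": 0,"ay": 0,"az": 0,"gripper": 1}])

```text
clock: 19.97
position: [0.622, 0.0665, 0.1521]
ee_rot: [1.0, -0.025, 0.0, 0.0]
ft_force: [-0.7, -0.4, -1.2]
grip_width: 0.255
grasp_force: 99.3
```

>>> apply_moves(rows=[{"x": 0,"y": -15,"z": 0,"ax": 0,"ay": 0,"az": 0,"gripper": 1},{"x": 0,"y": -15,"z": 0,"ax": 0,"ay": 0,"az": 0,"gripper": 1},{"x": 0,"y": -15,"z": 0,"ax": 0,"ay": 0,"az": 0,"gripper": 1},{"x": 0,"y": -15,"z": 0,"ax": 0,"ay": 0,"az": 0,"gripper": 1},{"x": 0,"y": 0,"z": 0,"ax": 0,"ay": 0,"az": 0,"gripper": 1}])

```text
clock: 20.38
position: [0.6244, 0.1299, 0.1522]
ee_rot: [1.0, -0.023, 0.0, -0.001]
ft_force: [0.0, 0.5, -0.6]
grip_width: 0.254
grasp_force: 99.2
```

```bash
python3 - <<'E'
from h import *
o=st(); print(loc(o["position"])); c=scraps()
cv2.imwrite("pics/t6.png",cv2.resize(c["color"][140:275,185:385,::-1],(800,540),interpolation=cv2.INTER_CUBIC))
E
```

```text
t20.38 p [624.4 129.9 152.2] rv [-179.8    4.    -0. ] x [ 0.999 -0.045  0.   ] z [ 0.     0.002 -1.   ] f [ 0.   0.5 -0.6] w0.254 g99.2
[ 70.22015766 150.64188807]
blob 5237 bbox wh [ 97 103] [ -6. 114.]
```

View pics/t6.png

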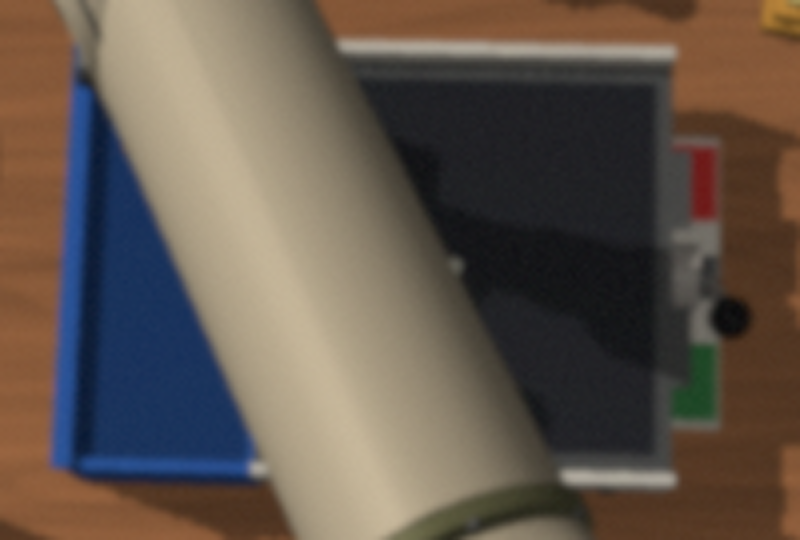

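>>> apply_moves(rows=[{"x": 0,"y": 0,"z": -35,"ax": 0,"ay": 0,"az": 0,"gripper": 1},{"x": 0,"y": 0,"z": -40,"ax": 0,"ay": 0,"az": 0,"gripper": 1},{"x": -17.6,"y": 30.6,"z": 0,"ax": 0,"ay": 0,"az": 0,"gripper": 1},{"x": -17.6,"y": 30.6,"z": 0,"ax": 0,"ay": 0,"az": 0,"gripper": 1},{"x": -17.6,"y": 30.6,"z": 0,"ax": 0,"ay": 0,"az": 0,"gripper": 1}])

```text
clock: 20.85
position: [0.5671, 0.0348, 0.2275]
ee_rot: [1.0, -0.025, 0.001, 0.0]
ft_force: [0.3, -0.9, -1.8]
grip_width: 0.251
grasp_force: 99.3
```

>>> apply_moves(rows=[{"x": -17.6,"y": 30.6,"z": 0,"ax": 0,"ay": 0,"az": 0,"gripper": 1},{"x": -17.6,"y": 30.6,"z": 0,"ax": 0,"ay": 0,"az": 0,"gripper": 1},{"x": -17.6,"y": 30.6,"z": 0,"ax": 0,"ay": 0,"az": 0,"gripper": 1},{"x": -17.6,"y": 30.6,"z": 0,"ax": 0,"ay": 0,"az": 0,"gripper": 1},{"x": -17.6,"y": 30.6,"z": 0,"ax": 0,"ay": 0,"az": 0,"gripper": 1}])

```text
clock: 21.27
position: [0.4707, -0.1142, 0.2272]
ee_rot: [1.0, -0.025, 0.0, 0.0]
ft_force: [0.3, -0.1, -1.6]
grip_width: 0.255
grasp_force: 99.3
```

>>> apply_moves(rows=[{"x": 0,"y": 0,"z": 0,"ax": 0,"ay": 0,"az": 0,"gripper": 1},{"x": 0,"y": 0,"z": 0,"ax": 0,"ay": 0,"az": 0,"gripper": 1}])

```text
clock: 21.43
position: [0.471, -0.1148, 0.2273]
ee_rot: [1.0, -0.027, 0.0, 0.001]
ft_force: [0.6, -0.2, -0.8]
grip_width: 0.254
grasp_force: 99.3
```

```bash
python3 - <<'E'
from h import *
o=st(); print(loc(o["position"])); go(wld((-71,-95)),.152,np.degrees(-.0475)); c=scraps()
cv2.imwrite("pics/t7.png",cv2.resize(c["color"][140:275,185:385,::-1],(800,540),interpolation=cv2.INTER_CUBIC))
E
```

```text
t21.43 p [ 471.  -114.8  227.3] rv [ 1.799e+02 -4.900e+00  1.000e-01] x [ 0.999 -0.055  0.001] z [ 0.001 -0.001 -1.   ] f [ 0.6 -0.2 -0.8] w0.254 g99.3
[ -71.37143663 -101.14671248]
tool shift [ 0.3 -6.2 75.3] yaw -3.14 az -0.42
blob 1019 bbox wh [ 15 101] [ -20. -112.]
blob 149 bbox wh [10 24] [ 21. 156.]
blob 615 bbox wh [40 38] [-29.  60.]
blob 350 bbox wh [27 20] [-86.   4.]
```

View pics/t7.png

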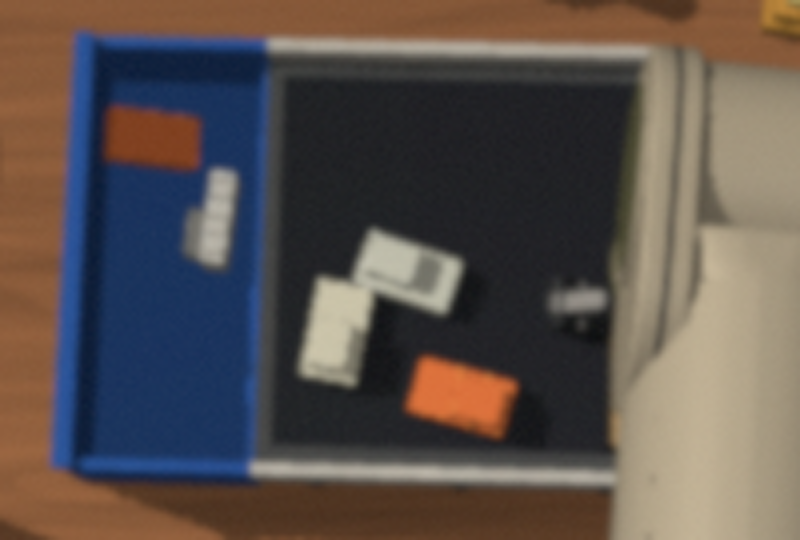

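The top view shows two scraps in the bin. Three remain on the plate: C at crop (410,270), D at (337,330) and the orange E at (462,397). I'll sweep lane −71 next.

>>> apply_moves(rows=[{"x": 0,"y": -4,"z": 25,"ax": 0,"ay": 0,"az": -0.3,"gripper": 1},{"x": 0,"y": 0,"z": 25,"ax": 0,"ay": 0,"az": 0,"gripper": 1},{"x": 0,"y": 0,"z": 20,"ax": 0,"ay": 0,"az": 0,"gripper": 1},{"x": 0,"y": 0,"z": 0,"ax": 0,"ay": 0,"az": 0,"gripper": 1},{"x": 0,"y": 0,"z": 0,"ax": 0,"ay": 0,"az": 0,"gripper": 1}])

```text
clock: 21.9
position: [0.4722, -0.107, 0.1565]
ee_rot: [1.0, -0.021, -0.001, -0.0]
ft_force: [0.8, 0.8, -1.2]
grip_width: 0.255
grasp_force: 99.2
```

>>> apply_moves(rows=[{"x": 0,"y": 0,"z": 3,"ax": 0,"ay": 0,"az": 0,"gripper": 1},{"x": 0,"y": 0,"z": 0,"ax": 0,"ay": 0,"az": 0,"gripper": 1},{"x": 0,"y": 0,"z": 0,"ax": 0,"ay": 0,"az": 0,"gripper": 1}])

```text
clock: 22.15
position: [0.473, -0.1078, 0.1548]
ee_rot: [1.0, -0.022, 0.001, 0.0]
ft_force: [-0.0, 1.6, -0.6]
grip_width: 0.253
grasp_force: 99.2
```

```bash
python3 - <<'E'
from h import *
o=st(); print(loc(o["position"])); go(wld((-71,-95)),.152,np.degrees(-.0475))
E
```

```text
t22.15 p [ 473.  -107.8  154.8] rv [ 1.799e+02 -3.900e+00  1.000e-01] x [ 0.999 -0.044  0.002] z [ 0.002 -0.    -1.   ] f [-0.   1.6 -0.6] w0.253 g99.2
[-69.71986492 -94.01253272]
tool shift [-1.3  1.   2.8] yaw -2.51 az 0.21
```

>>> apply_moves(rows=[{"x": -1,"y": -18,"z": 2,"ax": 0,"ay": 0,"az": 0.2,"gripper": 1},{"x": 0,"y": -18,"z": 0,"ax": 0,"ay": 0,"az": 0,"gripper": 1},{"x": 0,"y": -18,"z": 0,"ax": 0,"ay": 0,"az": 0,"gripper": 1},{"x": 0,"y": -18,"z": 0,"ax": 0,"ay": 0,"az": 0,"gripper": 1},{"x": 0,"y": -18,"z": 0,"ax": 0,"ay": 0,"az": 0,"gripper": 1}])

```text
clock: 22.57
position: [0.4759, -0.0172, 0.1526]
ee_rot: [1.0, -0.024, 0.001, 0.0]
ft_force: [-0.4, 0.2, -2.1]
grip_width: 0.25
grasp_force: 99.2
```

>>> apply_moves(rows=[{"x": 0,"y": -18,"z": 0,"ax": 0,"ay": 0,"az": 0,"gripper": 1},{"x": 0,"y": -18,"z": 0,"ax": 0,"ay": 0,"az": 0,"gripper": 1},{"x": 0,"y": -18,"z": 0,"ax": 0,"ay": 0,"az": 0,"gripper": 1},{"x": 0,"y": -18,"z": 0,"ax": 0,"ay": 0,"az": 0,"gripper": 1},{"x": 0,"y": -18,"z": 0,"ax": 0,"ay": 0,"az": 0,"gripper": 1}])

```text
clock: 22.98
position: [0.4802, 0.0728, 0.1526]
ee_rot: [1.0, -0.024, 0.001, 0.0]
ft_force: [1.0, 1.0, -2.0]
grip_width: 0.255
grasp_force: 99.2
```

>>> apply_moves(rows=[{"x": 0,"y": -15,"z": 0,"ax": 0,"ay": 0,"az": 0,"gripper": 1},{"x": 0,"y": -15,"z": 0,"ax": 0,"ay": 0,"az": 0,"gripper": 1},{"x": 0,"y": -15,"z": 0,"ax": 0,"ay": 0,"az": 0,"gripper": 1},{"x": 0,"y": -15,"z": 0,"ax": 0,"ay": 0,"az": 0,"gripper": 1},{"x": 0,"y": 0,"z": 0,"ax": 0,"ay": 0,"az": 0,"gripper": 1}])

```text
clock: 23.4
position: [0.4828, 0.1353, 0.1527]
ee_rot: [1.0, -0.022, 0.001, -0.001]
ft_force: [-0.1, 0.6, -1.6]
grip_width: 0.255
grasp_force: 99.2
```

>>> apply_moves(rows=[{"x": 0,"y": 0,"z": -35,"ax": 0,"ay": 0,"az": 0,"gripper": 1},{"x": 0,"y": 0,"z": -40,"ax": 0,"ay": 0,"az": 0,"gripper": 1},{"x": 11,"y": 35,"z": 0,"ax": 0,"ay": 0,"az": 0,"gripper": 1},{"x": 11,"y": 35,"z": 0,"ax": 0,"ay": 0,"az": 0,"gripper": 1},{"x": 11,"y": 35,"z": 0,"ax": 0,"ay": 0,"az": 0,"gripper": 1}])

```text
clock: 23.82
position: [0.5113, 0.0239, 0.2284]
ee_rot: [1.0, -0.023, 0.001, 0.0]
ft_force: [1.2, 0.3, -2.0]
grip_width: 0.248
grasp_force: 99.3
```

>>> apply_moves(rows=[{"x": 11,"y": 35,"z": 0,"ax": 0,"ay": 0,"az": 0,"gripper": 1},{"x": 11,"y": 35,"z": 0,"ax": 0,"ay": 0,"az": 0,"gripper": 1},{"x": 11,"y": 35,"z": 0,"ax": 0,"ay": 0,"az": 0,"gripper": 1},{"x": 4,"y": 35,"z": 0,"ax": 0,"ay": 0,"az": 0,"gripper": 1},{"x": 0,"y": 0,"z": 0,"ax": 0,"ay": 0,"az": 0,"gripper": 1}])

```text
clock: 24.23
position: [0.5404, -0.1255, 0.2268]
ee_rot: [1.0, -0.029, -0.0, 0.002]
ft_force: [0.5, -0.9, -2.7]
grip_width: 0.252
grasp_force: 99.3
```

```bash
python3 - <<'E'
from h import *
o=st(); print(loc(o["position"])); go(wld((0,-95)),.152,np.degrees(-.0475)); c=scraps()
cv2.imwrite("pics/t8.png",cv2.resize(c["color"][140:275,185:385,::-1],(800,540),interpolation=cv2.INTER_CUBIC))
E
```

```text
t24.23 p [ 540.4 -125.5  226.8] rv [179.7  -5.2  -0. ] x [ 0.998 -0.058 -0.   ] z [-0.    -0.003 -1.   ] f [ 0.5 -0.9 -2.7] w0.252 g99.3
[  -1.59486767 -108.50766659]
tool shift [  1.5 -13.8  74.7] yaw -3.31 az -0.59
blob 720 bbox wh [ 11 101] [  -4. -118.]
blob 149 bbox wh [10 24] [ 21. 156.]
blob 292 bbox wh [19 25] [ 17. 100.]
```

View pics/t8.png

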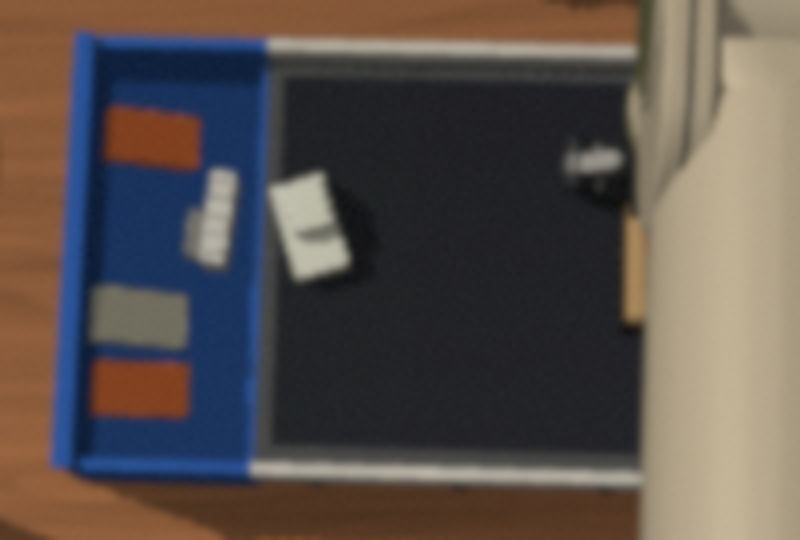

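Four scraps are in the bin and C is left at about local (17,100). I'll sweep lane +17.

>>> apply_moves(rows=[{"x": 18,"y": -35,"z": 15,"ax": 0,"ay": 0,"az": -0.3,"gripper": 1},{"x": 0,"y": -10,"z": 25,"ax": 0,"ay": 0,"az": 0,"gripper": 1},{"x": 0,"y": 0,"z": 25,"ax": 0,"ay": 0,"az": 0,"gripper": 1},{"x": 0,"y": 0,"z": 6,"ax": 0,"ay": 0,"az": 0,"gripper": 1},{"x": 0,"y": 0,"z": 0,"ax": 0,"ay": 0,"az": 0,"gripper": 1}])

```text
clock: 24.7
position: [0.5596, -0.0723, 0.1546]
ee_rot: [1.0, -0.021, -0.002, -0.0]
ft_force: [0.3, 0.1, -0.5]
grip_width: 0.253
grasp_force: 99.3
```

>>> apply_moves(rows=[{"x": 0,"y": 0,"z": 0,"ax": 0,"ay": 0,"az": 0,"gripper": 1},{"x": 0,"y": 0,"z": 0,"ax": 0,"ay": 0,"az": 0,"gripper": 1}])

```text
clock: 24.87
position: [0.5617, -0.073, 0.1578]
ee_rot: [1.0, -0.022, 0.001, 0.0]
ft_force: [1.3, 0.2, -1.4]
grip_width: 0.254
grasp_force: 99.3
```

```bash
python3 - <<'E'
from h import *
o=st(); print(loc(o["position"])); go(wld((17,150)),.152,np.degrees(-.0475))
E
```

```text
t24.87 p [561.7 -73.  157.8] rv [179.9  -3.9   0.2] x [ 0.999 -0.043  0.003] z [ 0.003 -0.001 -1.   ] f [ 1.3  0.2 -1.4] w0.254 g99.3
[ 17.19488096 -55.03106031]
tool shift [   0.7 -205.     5.7] yaw -2.48 az 0.25
```

>>> apply_moves(rows=[{"x": 0,"y": -18,"z": 4,"ax": 0,"ay": 0,"az": 0.2,"gripper": 1},{"x": 0,"y": -18,"z": 0,"ax": 0,"ay": 0,"az": 0,"gripper": 1},{"x": 0,"y": -18,"z": 0,"ax": 0,"ay": 0,"az": 0,"gripper": 1},{"x": 0,"y": -18,"z": 0,"ax": 0,"ay": 0,"az": 0,"gripper": 1},{"x": 0,"y": -18,"z": 0,"ax": 0,"ay": 0,"az": 0,"gripper": 1}])

```text
clock: 25.28
position: [0.5657, 0.0179, 0.1537]
ee_rot: [1.0, -0.023, 0.001, 0.0]
ft_force: [0.8, -0.0, -1.3]
grip_width: 0.251
grasp_force: 99.4
```

>>> apply_moves(rows=[{"x": 0,"y": -18,"z": 0,"ax": 0,"ay": 0,"az": 0,"gripper": 1},{"x": 0,"y": -18,"z": 0,"ax": 0,"ay": 0,"az": 0,"gripper": 1},{"x": 0,"y": -18,"z": 0,"ax": 0,"ay": 0,"az": 0,"gripper": 1},{"x": 0,"y": -18,"z": 0,"ax": 0,"ay": 0,"az": 0,"gripper": 1},{"x": 0,"y": -18,"z": 0,"ax": 0,"ay": 0,"az": 0,"gripper": 1}])

```text
clock: 25.7
position: [0.5699, 0.1079, 0.1537]
ee_rot: [1.0, -0.023, 0.001, -0.0]
ft_force: [-0.1, 0.4, -1.9]
grip_width: 0.253
grasp_force: 99.2
```

>>> apply_moves(rows=[{"x": 0,"y": -18,"z": 0,"ax": 0,"ay": 0,"az": 0,"gripper": 1},{"x": 0,"y": -7,"z": 0,"ax": 0,"ay": 0,"az": 0,"gripper": 1},{"x": 0,"y": 0,"z": 0,"ax": 0,"ay": 0,"az": 0,"gripper": 1},{"x": 0,"y": 0,"z": -35,"ax": 0,"ay": 0,"az": 0,"gripper": 1},{"x": 0,"y": 0,"z": -40,"ax": 0,"ay": 0,"az": 0,"gripper": 1}])

```text
clock: 26.12
position: [0.5688, 0.1301, 0.2257]
ee_rot: [1.0, -0.024, -0.002, 0.001]
ft_force: [1.9, -0.1, 0.0]
grip_width: 0.254
grasp_force: 99.2
```

>>> apply_moves(rows=[{"x": -10,"y": -38,"z": 0,"ax": 0,"ay": 0,"az": 0,"gripper": 1},{"x": -10,"y": -38,"z": 0,"ax": 0,"ay": 0,"az": 0,"gripper": 1},{"x": -10,"y": -38,"z": 0,"ax": 0,"ay": 0,"az": 0,"gripper": 1},{"x": -15,"y": -38,"z": 0,"ax": 0,"ay": 0,"az": 0,"gripper": 1},{"x": -15,"y": -38,"z": 0,"ax": 0,"ay": 0,"az": 0,"gripper": 1}])

```text
clock: 26.53
position: [0.5194, 0.3247, 0.2276]
ee_rot: [1.0, -0.024, 0.001, 0.0]
ft_force: [1.9, 0.4, -1.4]
grip_width: 0.253
grasp_force: 99.3
```

```bash
python3 - <<'E'
from h import *
o=st(); print(loc(o["position"])); go((.441,.4025),.230,0.5); c=scraps()
cv2.imwrite("pics/t9.png",cv2.resize(c["color"][100:310,105:445,::-1],(800,494),interpolation=cv2.INTER_CUBIC))
E
```

```text
t26.53 p [519.4 324.7 227.6] rv [ 1.799e+02 -4.400e+00  1.000e-01] x [ 0.999 -0.049  0.001] z [ 0.001 -0.    -1.   ] f [ 1.9  0.4 -1.4] w0.253 g99.3
[-43.86018878 340.20255521]
tool shift [-82.1 -73.9  -2.5] yaw -2.79 az -3.29
blob 168 bbox wh [19 11] [ 72. 196.]
blob 158 bbox wh [10 24] [ 22. 156.]
blob 204 bbox wh [20 11] [-86. 198.]
```

View pics/t9.png

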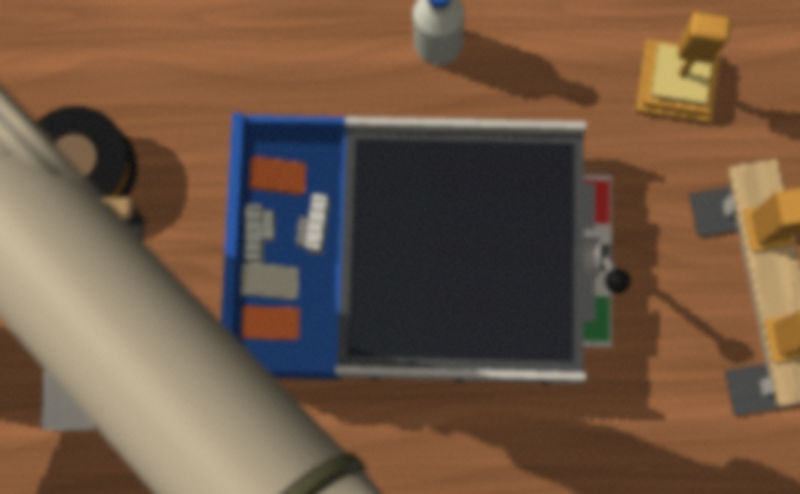

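All five scraps are in the bin and the plate is clear. Now I'll return the brush.

>>> apply_moves(rows=[{"x": -27,"y": -25,"z": 0,"ax": 0,"ay": 0,"az": 0,"gripper": 1},{"x": -27,"y": -25,"z": 0,"ax": 0,"ay": 0,"az": 0,"gripper": 1},{"x": -27,"y": -25,"z": 0,"ax": 0,"ay": 0,"az": -3.3,"gripper": 1},{"x": 0,"y": 0,"z": 0,"ax": 0,"ay": 0,"az": 0,"gripper": 1},{"x": 0,"y": 0,"z": 20,"ax": 0,"ay": 0,"az": 0,"gripper": 1}])

```text
clock: 27.0
position: [0.4415, 0.4061, 0.2111]
ee_rot: [1.0, 0.008, 0.003, -0.002]
ft_force: [1.2, -0.1, -1.2]
grip_width: 0.254
grasp_force: 99.4
```

>>> apply_moves(rows=[{"x": 0,"y": 0,"z": 30,"ax": 0,"ay": 0,"az": 0,"gripper": 1},{"x": 0,"y": 0,"z": 25,"ax": 0,"ay": 0,"az": 0,"gripper": 1},{"x": 0,"y": 0,"z": 10,"ax": 0,"ay": 0,"az": 0,"gripper": 1},{"x": 0,"y": 0,"z": 0,"ax": 0,"ay": 0,"az": 0,"gripper": 1},{"x": 0,"y": 0,"z": 0,"ax": 0,"ay": 0,"az": 0,"gripper": 1}])

```text
clock: 27.42
position: [0.4423, 0.4031, 0.1428]
ee_rot: [1.0, 0.005, 0.0, -0.0]
ft_force: [-0.5, 0.8, -1.3]
grip_width: 0.254
grasp_force: 99.3
```

```bash
python3 - <<'E'
from h import *
o=st(); go((.4425,.4035),.1186,0.5)
c=camera("wrist"); cv2.imwrite("pics/w10.png",c["color"][:,:,::-1]); np.savez("w10.npz",**c)
E
```

```text
t27.42 p [442.3 403.1 142.8] rv [-180.   -1.   -0.] x [1.    0.011 0.001] z [ 0.001  0.    -1.   ] f [-0.5  0.8 -1.3] w0.254 g99.3
tool shift [ 0.2 -0.4 24.2] yaw 0.62 az 0.12
```

View pics/w10.png

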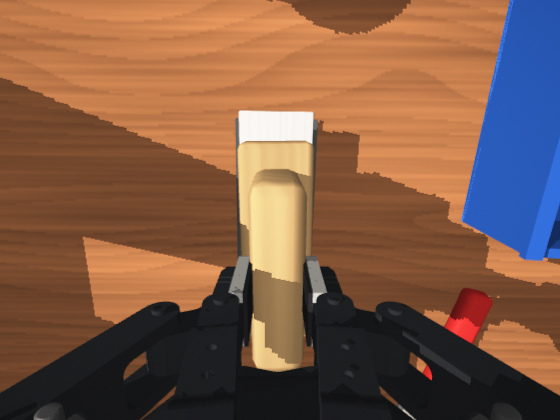

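The brush is held upright and centred over the stand, whose white edge spans cols 240–312.

>>> apply_moves(rows=[{"x": 0,"y": 0,"z": 12,"ax": 0,"ay": 0,"az": 0,"gripper": 1},{"x": 0,"y": 0,"z": 8,"ax": 0,"ay": 0,"az": 0,"gripper": 1},{"x": 0,"y": 0,"z": 3,"ax": 0,"ay": 0,"az": 0,"gripper": 1},{"x": 0,"y": 0,"z": 0,"ax": 0,"ay": 0,"az": 0,"gripper": 1},{"x": 0,"y": 0,"z": 0,"ax": 0,"ay": 0,"az": 0,"gripper": 1}])

```text
clock: 27.88
position: [0.4413, 0.4036, 0.1186]
ee_rot: [1.0, 0.006, -0.0, 0.0]
ft_force: [0.1, 0.0, -1.4]
grip_width: 0.252
grasp_force: 99.3
```

>>> apply_moves(rows=[{"x": 0,"y": 0,"z": 1,"ax": 0,"ay": 0,"az": 0,"gripper": 1},{"x": 0,"y": 0,"z": 0,"ax": 0,"ay": 0,"az": 0,"gripper": 1}])

```text
clock: 28.05
position: [0.4414, 0.4038, 0.1185]
ee_rot: [1.0, 0.006, 0.0, -0.0]
ft_force: [-1.6, -0.8, 5.4]
grip_width: 0.251
grasp_force: 100.1
```

Contact is felt (5 N), so I'll release and lift.

>>> apply_moves(rows=[{"x": 0,"y": 0,"z": 0,"ax": 0,"ay": 0,"az": 0,"gripper": 0},{"x": 0,"y": 0,"z": 0,"ax": 0,"ay": 0,"az": 0,"gripper": 0},{"x": 0,"y": 0,"z": 0,"ax": 0,"ay": 0,"az": 0,"gripper": 0},{"x": 0,"y": 0,"z": 0,"ax": 0,"ay": 0,"az": 0,"gripper": 0},{"x": 0,"y": 0,"z": 0,"ax": 0,"ay": 0,"az": 0,"gripper": 0}])

```text
clock: 28.47
position: [0.4414, 0.4035, 0.1177]
ee_rot: [1.0, 0.006, -0.0, 0.0]
ft_force: [0.2, -0.8, 0.0]
grip_width: 0.938
grasp_force: 0.0
```

>>> apply_moves(rows=[{"x": 0,"y": 0,"z": -20,"ax": 0,"ay": 0,"az": 0,"gripper": 0},{"x": 0,"y": 0,"z": -35,"ax": 0,"ay": 0,"az": 0,"gripper": 0},{"x": 0,"y": 0,"z": -40,"ax": 0,"ay": 0,"az": 0,"gripper": 0},{"x": 0,"y": 0,"z": -40,"ax": 0,"ay": 0,"az": 0,"gripper": 1},{"x": 0,"y": 0,"z": -20,"ax": 0,"ay": 0,"az": 3.2,"gripper": 1}])

```text
clock: 28.88
position: [0.442, 0.4046, 0.2781]
ee_rot: [1.0, -0.022, 0.002, -0.002]
ft_force: [0.4, 0.7, 0.2]
grip_width: 0.746
grasp_force: 0.0
```

>>> apply_moves(rows=[{"x": 0,"y": 0,"z": 0,"ax": 0,"ay": 0,"az": 0,"gripper": 1},{"x": 0,"y": 0,"z": 0,"ax": 0,"ay": 0,"az": 0,"gripper": 1}])

```text
clock: 29.05
position: [0.4417, 0.4041, 0.2741]
ee_rot: [1.0, -0.022, 0.001, -0.001]
ft_force: [-0.6, -0.3, -0.6]
grip_width: 0.452
grasp_force: 0.0
```

```bash
python3 - <<'E'
from h import *
o=st(); print(loc(o["position"])); go(wld((-90,-157)),.25,np.degrees(-.0475))
c=camera("top"); h=cv2.cvtColor(c["color"],cv2.COLOR_RGB2GRAY)
# dark ball centre near projected lever
for v in np.arange(0,.5,.05):
    a=v-.5; q=np.array([100*np.sin(a),-155]); p=prj(c,[[*wld(q),.037+.1*np.cos(a)]])[0]; x,y=p.round().astype(int); print(round(v,2),p.round(1),h[y-3:y+4,x-3:x+4].mean().round(0))
E
```

```text
t29.05 p [441.7 404.1 274.1] rv [-179.9    3.9   -0.2] x [ 0.999 -0.044  0.002] z [ 0.002  0.001 -1.   ] f [-0.6 -0.3 -0.6] w0.452 g0.0
[-125.28642503  415.79715058]
tool shift [ 33.2 573.   23.3] yaw -2.51 az 0.21
0.0 [367.2 222.1] 37.0
0.05 [367.4 220.1] 29.0
0.1 [367.5 218. ] 31.0
0.15 [367.6 215.9] 39.0
0.2 [367.7 213.8] 50.0
0.25 [367.8 211.7] 61.0
0.3 [367.8 209.6] 66.0
0.35 [367.9 207.5] 65.0
0.4 [367.9 205.4] 63.0
0.45 [367.9 203.3] 63.0
```

>>> apply_moves(rows=[{"x": 2.2,"y": 38,"z": 0,"ax": 0,"ay": 0,"az": 0,"gripper": 1},{"x": 2.2,"y": 38,"z": 0,"ax": 0,"ay": 0,"az": 0,"gripper": 1},{"x": 2.2,"y": 38,"z": 0,"ax": 0,"ay": 0,"az": 0,"gripper": 1},{"x": 2.2,"y": 38,"z": 0,"ax": 0,"ay": 0,"az": 0,"gripper": 1},{"x": 2.2,"y": 38,"z": 0,"ax": 0,"ay": 0,"az": 0,"gripper": 1}])

```text
clock: 29.52
position: [0.4432, 0.211, 0.2711]
ee_rot: [1.0, -0.022, -0.001, 0.0]
ft_force: [0.7, -0.0, -0.3]
grip_width: -0.001
grasp_force: 0.0
```

>>> apply_moves(rows=[{"x": 2.2,"y": 38,"z": 0,"ax": 0,"ay": 0,"az": 0,"gripper": 1},{"x": 2.2,"y": 38,"z": 0,"ax": 0,"ay": 0,"az": 0,"gripper": 1},{"x": 2.2,"y": 38,"z": 0,"ax": 0,"ay": 0,"az": 0,"gripper": 1},{"x": 2.2,"y": 38,"z": 0,"ax": 0,"ay": 0,"az": 0,"gripper": 1},{"x": 2.2,"y": 38,"z": 0,"ax": 0,"ay": 0,"az": 0,"gripper": 1}])

```text
clock: 29.93
position: [0.4455, 0.0208, 0.2714]
ee_rot: [1.0, -0.022, -0.001, 0.0]
ft_force: [1.3, 0.3, 0.6]
grip_width: -0.002
grasp_force: 0.0
```

>>> apply_moves(rows=[{"x": 2.2,"y": 38,"z": 0,"ax": 0,"ay": 0,"az": 0,"gripper": 1},{"x": 2.2,"y": 38,"z": 0,"ax": 0,"ay": 0,"az": 0,"gripper": 1},{"x": 2.2,"y": 38,"z": 0,"ax": 0,"ay": 0,"az": 0,"gripper": 1},{"x": 2.2,"y": 38,"z": 0,"ax": 0,"ay": 0,"az": 0,"gripper": 1},{"x": 2.2,"y": 38,"z": 0,"ax": 0,"ay": 0,"az": 0,"gripper": 1}])

```text
clock: 30.35
position: [0.4481, -0.1691, 0.2714]
ee_rot: [1.0, -0.022, -0.001, -0.0]
ft_force: [0.7, -0.9, 0.7]
grip_width: 0.005
grasp_force: 0.0
```

>>> apply_moves(rows=[{"x": 0,"y": 0,"z": 35,"ax": 0,"ay": 0,"az": 0,"gripper": 1},{"x": 0,"y": 0,"z": 35,"ax": 0,"ay": 0,"az": 0,"gripper": 1},{"x": 0,"y": 0,"z": 0,"ax": 0,"ay": 0,"az": 0,"gripper": 1},{"x": 0,"y": 0,"z": 0,"ax": 0,"ay": 0,"az": 0,"gripper": 1},{"x": 0,"y": 0,"z": 0,"ax": 0,"ay": 0,"az": 0,"gripper": 1}])

```text
clock: 30.77
position: [0.4497, -0.1671, 0.204]
ee_rot: [1.0, -0.022, 0.0, 0.0]
ft_force: [0.8, 0.1, 0.2]
grip_width: -0.002
grasp_force: 0.0
```

```bash
python3 - <<'E'
from h import *
o=st(); print(loc(o["position"])); go(wld((-88,-157)),.124,np.degrees(-.0475))
E
```

```text
t30.77 p [ 449.7 -167.1  204. ] rv [179.9  -3.9   0. ] x [ 0.999 -0.043  0.   ] z [ 0. -0. -1.] f [0.8 0.1 0.2] w-0.002 g0.0
[ -90.21348571 -154.35476666]
tool shift [ 2.2  2.6 80. ] yaw -2.47 az 0.25
```

>>> apply_moves(rows=[{"x": 0,"y": 2,"z": 30,"ax": 0,"ay": 0,"az": 0.2,"gripper": 1},{"x": 0,"y": 0,"z": 30,"ax": 0,"ay": 0,"az": 0,"gripper": 1},{"x": 0,"y": 0,"z": 20,"ax": 0,"ay": 0,"az": 0,"gripper": 1},{"x": 0,"y": 0,"z": 0,"ax": 0,"ay": 0,"az": 0,"gripper": 1},{"x": 0,"y": 0,"z": 0,"ax": 0,"ay": 0,"az": 0,"gripper": 1}])

```text
clock: 31.18
position: [0.4499, -0.1692, 0.1243]
ee_rot: [1.0, -0.023, 0.0, 0.0]
ft_force: [0.1, -0.0, 0.9]
grip_width: -0.001
grasp_force: 0.0
```

>>> apply_moves(rows=[{"x": 20,"y": 0,"z": 0,"ax": 0,"ay": 0,"az": 0,"gripper": 1},{"x": 20,"y": 0,"z": 0,"ax": 0,"ay": 0,"az": 0,"gripper": 1},{"x": 20,"y": 0,"z": 0,"ax": 0,"ay": 0,"az": 0,"gripper": 1},{"x": 20,"y": 0,"z": 0,"ax": 0,"ay": 0,"az": 0,"gripper": 1},{"x": 20,"y": 0,"z": 0,"ax": 0,"ay": 0,"az": 0,"gripper": 1}])

```text
clock: 31.6
position: [0.5572, -0.1752, 0.1335]
ee_rot: [1.0, -0.023, 0.009, 0.002]
ft_force: [1.3, -1.0, 16.8]
grip_width: 0.004
grasp_force: 7.8
```

>>> apply_moves(rows=[{"x": 10,"y": 0,"z": 0,"ax": 0,"ay": 0,"az": 0,"gripper": 1},{"x": 6,"y": 0,"z": 0,"ax": 0,"ay": 0,"az": 0,"gripper": 1},{"x": 0,"y": 0,"z": 0,"ax": 0,"ay": 0,"az": 0,"gripper": 1},{"x": 0,"y": 0,"z": 0,"ax": 0,"ay": 0,"az": 0,"gripper": 1}])

```text
clock: 31.93
position: [0.571, -0.1758, 0.1299]
ee_rot: [1.0, -0.024, 0.007, 0.001]
ft_force: [6.8, -0.7, 14.0]
grip_width: -0.002
grasp_force: 7.2
```

```bash
python3 - <<'E'
from h import *
o=st(); print(loc(o["position"]))
E
```

```text
t31.93 p [ 571.  -175.8  129.9] rv [179.8  -4.2   1.2] x [ 0.999 -0.047  0.014] z [ 0.014 -0.003 -1.   ] f [ 6.8 -0.7 14. ] w-0.002 g7.2
[  31.44214335 -157.32340657]
```

>>> apply_moves(rows=[{"x": -8,"y": 0,"z": -4,"ax": 0,"ay": 0,"az": 0,"gripper": 1},{"x": -10,"y": 0,"z": -30,"ax": 0,"ay": 0,"az": 0,"gripper": 1},{"x": -25,"y": 0,"z": -30,"ax": 0,"ay": 0,"az": 0,"gripper": 1},{"x": -38,"y": 0,"z": -10,"ax": 0,"ay": 0,"az": 0,"gripper": 1},{"x": -38,"y": 0,"z": -10,"ax": 0,"ay": 0,"az": 0,"gripper": 1}])

```text
clock: 32.35
position: [0.4471, -0.1692, 0.2114]
ee_rot: [1.0, -0.023, 0.003, 0.001]
ft_force: [-0.2, -0.7, 0.8]
grip_width: -0.001
grasp_force: 0.0
```

>>> apply_moves(rows=[{"x": -20,"y": 0,"z": -30,"ax": 0,"ay": 0,"az": 0,"gripper": 1},{"x": 0,"y": 0,"z": 0,"ax": 0,"ay": 0,"az": 0,"gripper": 1},{"x": 0,"y": 0,"z": 0,"ax": 0,"ay": 0,"az": 0,"gripper": 1}])

```text
clock: 32.6
position: [0.4274, -0.1688, 0.2418]
ee_rot: [1.0, -0.024, 0.004, 0.001]
ft_force: [0.5, -1.0, -0.0]
grip_width: -0.002
grasp_force: 0.0
```

```bash
cat > lev.py <<'E'
from h import *
o=st(); print(loc(o["position"]))
for n in("wrist","top"):
    c=camera(n); g=cv2.cvtColor(c["color"],cv2.COLOR_RGB2GRAY).astype(float); best=[]
    if n=="wrist": cv2.imwrite("pics/wl.png",c["color"][:,:,::-1])
    for v in np.arange(-.1,1.1,.02):
        a=v-.5; p=prj(c,[[*wld([100*np.sin(a),-155]),.037+.1*np.cos(a)]])[0]; d=np.linalg.norm(c["tvec"]+R.from_rotvec(c["rvec"]).apply([*wld([0,-155]),.13]))
        r=K(c)[0,0]*.013/d
        m=np.zeros(g.shape,np.uint8); cv2.circle(m,tuple(p.round().astype(int)),int(round(r)),1,-1)
        if m.sum(): best.append((round(g[m>0].mean(),1),round(v,2)))
    print(n,sorted(best)[:4])
E
python3 lev.py
```

```text
t32.60 p [ 427.4 -168.8  241.8] rv [179.8  -4.3   0.7] x [ 0.999 -0.048  0.008] z [ 0.008 -0.003 -1.   ] f [ 0.5 -1.  -0. ] w-0.002 g0.0
[-112.38134261 -157.10207672]
wrist [(np.float64(31.7), np.float64(0.74)), (np.float64(32.4), np.float64(0.76)), (np.float64(33.4), np.float64(0.78)), (np.float64(35.8), np.float64(0.8))]
top [(np.float64(30.3), np.float64(0.76)), (np.float64(30.7), np.float64(0.78)), (np.float64(33.0), np.float64(0.72)), (np.float64(33.0), np.float64(0.74))]
```

The lever reads about 0.75, because the fingertip rode up over the ball. I'll push again from lower down.

>>> apply_moves(rows=[{"x": 30,"y": 0,"z": 30,"ax": 0,"ay": -0.5,"az": 0,"gripper": 1},{"x": 30,"y": 0,"z": 35,"ax": 0,"ay": 0,"az": 0,"gripper": 1},{"x": 0,"y": 0,"z": 35,"ax": 0,"ay": 0,"az": 0,"gripper": 1},{"x": 0,"y": 0,"z": 32,"ax": 0,"ay": 0,"az": 0,"gripper": 1},{"x": 0,"y": 0,"z": 0,"ax": 0,"ay": 0,"az": 0,"gripper": 1}])

```text
clock: 33.12
position: [0.4786, -0.1693, 0.1021]
ee_rot: [1.0, -0.023, -0.01, -0.002]
ft_force: [-1.9, -0.6, -0.9]
grip_width: 0.004
grasp_force: 0.0
```

>>> apply_moves(rows=[{"x": 15,"y": 0,"z": 0,"ax": 0,"ay": 0,"az": 0,"gripper": 1},{"x": 15,"y": 0,"z": 0,"ax": 0,"ay": 0,"az": 0,"gripper": 1},{"x": 15,"y": 0,"z": 0,"ax": 0,"ay": 0,"az": 0,"gripper": 1},{"x": 15,"y": 0,"z": 0,"ax": 0,"ay": 0,"az": 0,"gripper": 1},{"x": 6,"y": 0,"z": 0,"ax": 0,"ay": 0,"az": 0,"gripper": 1}])

```text
clock: 33.53
position: [0.5498, -0.1738, 0.1094]
ee_rot: [1.0, -0.023, -0.004, -0.0]
ft_force: [-1.1, 0.2, -1.4]
grip_width: 0.001
grasp_force: 0.8
```

>>> apply_moves(rows=[{"x": 3,"y": 0,"z": 0,"ax": 0,"ay": 0,"az": 0,"gripper": 1},{"x": 0,"y": 0,"z": 0,"ax": 0,"ay": 0,"az": 0,"gripper": 1},{"x": 0,"y": 0,"z": 0,"ax": 0,"ay": 0,"az": 0,"gripper": 1}])

```text
clock: 33.78
position: [0.5506, -0.1742, 0.1085]
ee_rot: [1.0, -0.024, -0.004, -0.0]
ft_force: [0.0, -0.8, 0.5]
grip_width: 0.002
grasp_force: 0.0
```

```bash
python3 lev.py
```

```text
t33.78 p [ 550.6 -174.2  108.5] rv [-179.9    4.3    0.8] x [ 0.999 -0.048 -0.008] z [-0.008  0.    -1.   ] f [ 0.  -0.8  0.5] w0.002 g0.0
[  10.99602179 -156.68995569]
wrist [(np.float64(33.3), np.float64(-0.1)), (np.float64(33.7), np.float64(-0.08)), (np.float64(34.2), np.float64(-0.06)), (np.float64(34.6), np.float64(-0.04))]
top [(np.float64(138.4), np.float64(1.08)), (np.float64(138.4), np.float64(1.1)), (np.float64(138.8), np.float64(1.04)), (np.float64(138.8), np.float64(1.06))]
```

Push a little more, watching the force.

>>> apply_moves(rows=[{"x": 5,"y": 0,"z": 0,"ax": 0,"ay": 0,"az": 0,"gripper": 1},{"x": 5,"y": 0,"z": 0,"ax": 0,"ay": 0,"az": 0,"gripper": 1},{"x": 0,"y": 0,"z": 0,"ax": 0,"ay": 0,"az": 0,"gripper": 1}])

```text
clock: 34.13
position: [0.5614, -0.1746, 0.1078]
ee_rot: [1.0, -0.024, -0.004, -0.0]
ft_force: [-0.1, 0.0, -0.1]
grip_width: 0.003
grasp_force: 0.1
```

>>> apply_moves(rows=[{"x": 4,"y": 0,"z": 0,"ax": 0,"ay": 0,"az": 0,"gripper": 1},{"x": 0,"y": 0,"z": 0,"ax": 0,"ay": 0,"az": 0,"gripper": 1},{"x": 0,"y": 0,"z": 0,"ax": 0,"ay": 0,"az": 0,"gripper": 1}])

```text
clock: 34.38
position: [0.5643, -0.1748, 0.1076]
ee_rot: [1.0, -0.024, -0.005, -0.0]
ft_force: [-4.2, -0.4, 0.7]
grip_width: -0.003
grasp_force: 2.1
```

>>> apply_moves(rows=[{"x": -20,"y": 0,"z": 0,"ax": 0,"ay": 0,"az": 0,"gripper": 1},{"x": -38,"y": 0,"z": 0,"ax": 0,"ay": 0,"az": 0,"gripper": 1},{"x": -20,"y": 0,"z": -30,"ax": 0,"ay": 0,"az": 0,"gripper": 1},{"x": -15,"y": 0,"z": -35,"ax": 0,"ay": 0,"az": 0,"gripper": 1},{"x": 0,"y": 0,"z": -40,"ax": 0,"ay": 0,"az": 0,"gripper": 1}])

```text
clock: 34.8
position: [0.4698, -0.1705, 0.2141]
ee_rot: [1.0, -0.024, -0.005, -0.0]
ft_force: [2.5, -1.0, 0.1]
grip_width: 0.002
grasp_force: 0.0
```

>>> apply_moves(rows=[{"x": -30,"y": 0,"z": -25,"ax": 0,"ay": 0,"az": 0,"gripper": 1},{"x": 0,"y": 0,"z": 0,"ax": 0,"ay": 0,"az": 0,"gripper": 1},{"x": 0,"y": 0,"z": 0,"ax": 0,"ay": 0,"az": 0,"gripper": 1}])

```text
clock: 35.05
position: [0.4437, -0.1695, 0.2411]
ee_rot: [1.0, -0.024, -0.002, 0.001]
ft_force: [0.2, -0.5, -0.8]
grip_width: 0.002
grasp_force: 0.0
```

```bash
python3 lev.py; python3 - <<'E'
from h import *
scraps(); c=camera("scene"); cv2.imwrite("pics/sc2.png",cv2.resize(c["color"][90:330,120:480,::-1],(800,533),interpolation=cv2.INTER_CUBIC))
c=camera("wrist"); tops(c,.21)
E
```

```text
t35.05 p [ 443.7 -169.5  241.1] rv [179.9  -4.3  -0.3] x [ 0.999 -0.048 -0.003] z [-0.004 -0.001 -1.   ] f [ 0.2 -0.5 -0.8] w0.002 g0.0
[ -96.02456229 -156.99535497]
wrist [(np.float64(33.4), np.float64(0.98)), (np.float64(33.9), np.float64(1.0)), (np.float64(34.7), np.float64(0.96)), (np.float64(34.9), np.float64(1.02))]
top [(np.float64(30.1), np.float64(1.02)), (np.float64(30.2), np.float64(0.98)), (np.float64(30.2), np.float64(1.0)), (np.float64(33.2), np.float64(1.04))]
blob 168 bbox wh [19 11] [ 72. 196.]
blob 159 bbox wh [10 24] [ 22. 156.]
blob 202 bbox wh [20 11] [-86. 198.]
top px [547. 236.] w 438.8 -325.8 size [35.7 14.4] ang 10.8 loc [ -93.6 -313.4]
top px [525. 228.] w 444.7 -312.7 size [30.2  7.8] ang 7.1 loc [ -88.3 -300. ]
top px [510. 221.] w 449.4 -303.2 size [28.5  6.7] ang 6.9 loc [ -84.1 -290.3]
top px [497. 215.] w 453.4 -295.0 size [25.8  5.1] ang 8.1 loc [ -80.4 -281.9]
top px [484. 210.] w 457.0 -287.7 size [24.9  5.1] ang 7.5 loc [ -77.2 -274.5]
top px [474. 205.] w 460.3 -281.4 size [22.   4.5] ang 6.6 loc [ -74.1 -268.1]
top px [472. 189.] w 464.8 -284.2 size [29.7 30.1] ang 6.1 loc [ -69.5 -270.6]
top px [465.  55.] w 537.7 -267.2 size [28.8 13.8] ang 7.0 loc [   2.5 -250.2]
top px [486.  48.] w 541.3 -277.8 size [24.1  5. ] ang 7.1 loc [   6.6 -260.5]
top px [500.  44.] w 542.8 -284.4 size [25.   5.8] ang 7.7 loc [   8.4 -267.1]
top px [516.  39.] w 544.6 -291.9 size [26.6  6.7] ang 7.0 loc [  10.6 -274.5]
top px [553.  30.] w 547.8 -309.2 size [27.5  6.4] ang 10.8 loc [  14.6 -291.7]
top px [534.  32.] w 547.0 -300.5 size [28.5  7.4] ang 7.6 loc [  13.3 -283. ]
```

View pics/sc2.png

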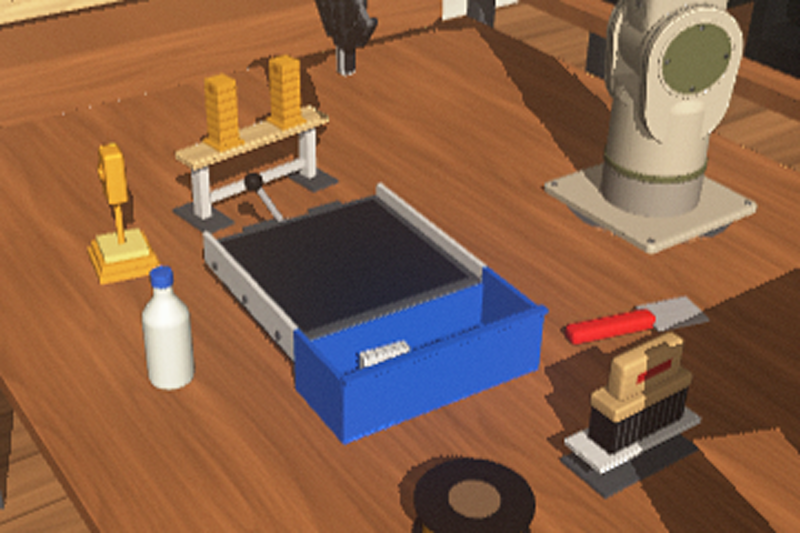

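The lever is at about 1.0, the towers and brush are standing, the plate is clear and the bystanders are untouched, so I'm handing in.

```bash
python3 -c "
from workcell import *
print(hand_in())"
```

```text
the job is handed in; nothing more can be done
None
```

I handed the job in with every step done in order: lever to green, both towers upright on the rail, all five scraps swept into the bin, brush back on its stand, and lever back at red (about 1.0 rad by camera). The lever stopped near 0.75 on the first throw back and needed a second push. The hand-in call returned no verdict.

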